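Make up the ingredient kits for two cakes

TASK

Make up the ingredient kits for two cakes, each in the tin it will be baked in: stand the tall steel tin, the squat glass jar and the amber bottle side by side in the round cake tin, and the square steel caddy and the six-sided glass jar in the rectangular baking tin. Set everything down upright and flat on the tin's floor without dropping it, and leave the flat tin, the slim jar and the pastry ring where they stand.

Things in the scene. Friction and masses are not known exactly. Their poses are not given: they have to be found in the camera images.
- tall_tin_mid (a point): Tall steel tin (canister): a closed cylinder of 54 mm diameter, straight up to 80 mm, with a small black knob of 18 mm diameter in the middle of its flat lid; 90 mm high in all; about 0.25 kg. Loose, upright on the bench at the start, at any yaw. Origin: centre of the body, half-way up; z is up along its height (45 mm above its foot).
- squat_jar_mid (a point): Squat round glass jar of dark brown paste with a flat steel lid: 62 mm diameter, 62 mm high in all; the lid is the top 14 mm and 60 mm across; about 0.3 kg. Loose, upright on the bench at the start, at any yaw. Origin: centre of the body, half-way up; z is up along its height.
- bottle_mid (a point): Small amber glass bottle: round body 48 mm diameter and straight up to 57 mm, then a shoulder and a black screw cap 26 mm diameter; 91 mm high in all; about 0.2 kg. Loose, upright on the bench at the start, at any yaw. Origin: centre of the body, half-way up; z is up along its height (45.5 mm above its foot).
- caddy_mid (a point): Square steel caddy (closed tin box): 54 x 54 mm, 72 mm high, thin dark seam near the top, lighter disc on its lid; about 0.24 kg. Loose, upright on the bench at the start, at any yaw. Origin: centre of the body, half-way up; z is up along its height; x and y are square to its sides.
- hex_jar_mid (a point): Six-sided glass jar of light brown paste with a round steel lid: 54 mm across the flats (62 mm across the corners), glass 56 mm high, lid 50 mm diameter on top of it, 70 mm high in all; about 0.28 kg. Loose, upright on the bench at the start, at any yaw. Origin: centre of the body, half-way up; z is up along its height; x points square out of one flat, so flats face 0, 60, 120 .. degrees from x about z.
- flat_tin_mid (a point): Flat round steel tin, stays where it is: 70 mm diameter, 40 mm high. Loose, upright on the bench at the start, at any yaw. Origin: centre of the body, half-way up; z is up along its height.
- slim_jar_mid (a point): Slim round glass jar of light brown paste with a steel lid, stays where it is: 42 mm diameter, 86 mm high. Loose, upright on the bench at the start, at any yaw. Origin: centre of the body, half-way up; z is up along its height.
- pastry_ring_mid (a point): Open steel pastry ring (a short tube), stays where it is: 70 mm outside diameter, wall 2 mm, 40 mm high. Loose, upright on the bench at the start, at any yaw. Origin: centre of the body, half-way up; z is up along its height.
- round_tin: Round shallow cake tin of bare aluminium, open on top, fixed to the bench: 180 mm outside diameter, 174 mm inside, rim 38 mm high (40 mm with its bead), floor 3 mm above the bench. Origin: centre of its underside, on the bench. It stands to the left or right of the stock, the rectangular tin on the other side.
- tray: Rectangular dark steel baking tin, open on top, fixed to the bench: 220 mm (its x) by 160 mm (its y) outside, walls 3 mm thick, rim 30 mm high (32 mm with its bead), floor 3 mm above the bench. Origin: centre of its underside, on the bench; its x axis runs along its long side.

How it is judged:
By the outcome, as a careful person would: the job done as asked, in the order asked, and still so for the second after the job is handed in, with the robot touching nothing.
It also fails if it takes over 136 s, if anything falls off the work surface, if the arm or the gripper's body presses on something with over 40 N, if the wrist force passes 120 N, or if a joint passes its speed limit or range.

ROBOT

A 6-joint arm with a two-finger parallel gripper is mounted at the origin on the work surface. World frame = base frame: x ahead of the robot, y to its left, z up, the work surface at z = 0. Lengths are in m, angles in rad, forces in N, time in s.
With the tool pointing down it reaches from about 0.425 to 0.95 m from the base axis. Payload 3.5 kg.
Tool frame: the origin (TCP) lies midway between the tips of the shut fingers; the grasp point (between the pads) lies 19 mm behind it; z points along the fingers, y is the direction in which the jaws open and shut (so a half turn about z gives the same grasp; the last joint's range is limited). The gripper opens to 85 mm and grips with 20 to 120 N. Pads are 22 mm wide; open, the fingers measure 114 mm over their backs; the gripper's body (76 mm by 85 mm) begins 54 mm behind the grasp point. The pads swing forward as they close: fully open they stand 13 mm farther back than shut.
Start: joints at [1.013, 0.286, 1.577, -0, 1.279, -0.15], TCP at [0.268, 0.62, 0.231] pointing down, gripper open.
Joint ranges: [-2.77, 2.77], [-0.9, 2.22], [0.21, 2.48], [-1.53, 4.67], [0.24, 2.81], [-2.84, 2.84]. Speed limits (rad/s): [2.79, 2.79, 3.14, 3.14, 3.14, 3.14].

INTERFACE

Orientations are given as a unit quaternion [x, y, z, w].
In Python, from cell import arm, cams, order, models gives the robot as it stands. The module is installed in compiled form; this text tells all that it offers.
- The arm moves only by the tool carry_out, never from a script. Its argument "increments" is a list of rows, each a list of 6 numbers: the shift along the world's x, y, z normalised to -1 to 1, where 1 is 2 cm, then the turn, a rotation vector about the world's x, y, z normalised to -1 to 1, where 1 is 0.1 rad. In form: [[x, y, z, ax, ay, az], ...]. A call has 1 to 12 rows; each row shifts and turns the commanded pose from where the row before left it; what a row does not reach is not made up. A row lasts 1/12 s, in which the tool goes at most 41.7 mm and 7.16 degrees, less where a joint would pass 70% of its speed; a pose out of reach is approached as far as the arm can. A call with a number of a shift or a turn outside -1 to 1 is refused whole. A call with a gripper value outside its range is refused whole. "claw" is the closure, from 0 (fully open) to 1 (shut), set as the call begins (left out, the last holds). The fingers move at their own pace and stop on an object; the grip force is fixed at half the most. Time passes only in rows, so rows that do not move let the fingers close. It gives the time, the measured TCP pose, the force and the opening at its end, in the units of the state.
- arm.observe(): the state, without advancing time (a new reading comes with each control period).
- cams.read_camera(name): name is "side" or "top"; returns a dict with "img" (420x560x3 uint8, red, green, blue), "fx", "fy", "cx", "cy" (pixels), "dist_coeffs" ([k1, k2, p1, p2, k3] as OpenCV has them; the pictures are not rectified), "R" (3x3) and "t" (3): a world point X has camera coordinates R X + t. Camera axes: x right, y down, z forward; pixel columns grow to the right and rows downward; lengths in m; the calibration is good to about 2 mm. A picture is of the moment at which its call begins. There is no depth.
- order.close_job(): hands the job in, once; it reports no verdict.
Trained networks look in a picture, given as the dict that the camera call returned (one of the last four; its "shot" number tells which), for a name from the list of things; names that differ only in an ending like _2 or _b are one class to them, and where a whole thing is asked for, a point or a joint stands for the part that bears it (a point fixed in the world has none). Each returns a list of dicts, best first, with "p" (0 to 1); they miss things now and then, are a little off and sometimes report something else, mostly with a low value. They report only what shows in the picture. A call takes as long as a camera call.
- models.silhouettes(picture, target): "pixels" (420x560 bool, what is visible of it) and "rect" ([left, top, width, height] in pixels, round what is visible of it).
The state is a dict: "time": time; "qpos": joint angles; "qd": joint speeds; "joint_efforts": joint torques, N m; "ee_pos": TCP position; "tool_rot": TCP orientation; "ft_force": force on the tool from outside, world axes, zero at the start; "wrist_torque": the same for the moment, N m; "finger_gap": finger opening in m.
Only numpy, scipy, OpenCV 4.12 (cv2) and the standard library are available. Lean on these libraries where they do the work, as an engineer would, in place of code of your own. Each camera call takes 0.05 s, during which the arm holds its last target.

## Working session

There is one attempt and no reset: what is moved stays moved. The work goes in short steps, Python scripts to look and compute and a tool call to move; the robot and the scene stay as the last step left them, time stands still between calls to the robot, and variables do not carry over. Pictures are saved under pics/ and viewed, and the job is handed in when it is done.

Besides the shell and the picture viewer there is one more tool, called after "Emit:" as name([rows], argument=value, ...), one row to a line, values as JSON. carry_out: Moves the arm, as the interface text tells. Scaled input: -1 to 1 covers 2 cm each way for a shift and 0.1 rad each way for a turn. Its arguments: {"type":"object","properties":{"increments":{"type":"array"},"claw":{"type":"number"}},"required":["increments"]}

```bash
mkdir -p pics; ls; python3 - <<'E'
from cell import arm,cams
import cv2
print(arm.observe())
for n in ("side","top"):
    p=cams.read_camera(n); cv2.imwrite(f"pics/{n}0.png",p["img"][:,:,::-1])
    print({k:v for k,v in p.items() if k!="img"})
E
```

```text
pics
{'time': 0.0, 'qpos': array([ 1.01302942e+00,  2.87221532e-01,  1.57820515e+00,  1.30483573e-05,
        1.27860251e+00, -1.49989843e-01]), 'qd': array([-0.00018052, -0.00087917,  0.00022175, -0.0024308 ,  0.00304229,
       -0.00168192]), 'joint_efforts': array([ 1.47620362e-04, -4.05985951e+01, -2.92621887e+01, -1.18879220e-04,
        5.95646459e-03, -2.82395440e-07]), 'ee_pos': array([0.26728963, 0.61909413, 0.22989469]), 'tool_rot': array([ 2.02480535e-01,  9.79285530e-01, -1.14061695e-03, -4.28035908e-04]), 'ft_force': array([ 0.1374563 , -0.04546622, -0.07040433]), 'wrist_torque': array([-0.04467818,  0.01319978,  0.04112335]), 'finger_gap': 0.0852695093629992}
{'fx': 439.80029073410043, 'fy': 439.80029073410043, 'cx': 273.74950302192843, 'cy': 211.09934904353605, 'dist_coeffs': array([-0.02540129,  0.        ,  0.        ,  0.        ,  0.        ]), 'R': array([[-0.95379043, -0.30026835, -0.01107835],
       [-0.22219067,  0.72964066, -0.64672701],
       [ 0.20227487, -0.61438052, -0.7626411 ]]), 't': array([0.54407341, 0.1560919 , 0.85654629]), 'shot': 1}
{'fx': 415.741132649405, 'fy': 415.741132649405, 'cx': 279.5218760898208, 'cy': 208.5923802627652, 'dist_coeffs': array([-0.05682136,  0.        ,  0.        ,  0.        ,  0.        ]), 'R': array([[-0.02159015, -0.99967278, -0.01371832],
       [-0.98798898,  0.0234338 , -0.15273713],
       [ 0.15300863,  0.01025593, -0.98817163]]), 't': array([0.01284804, 0.55999518, 0.83685031]), 'shot': 2}
```

View pics/side0.png

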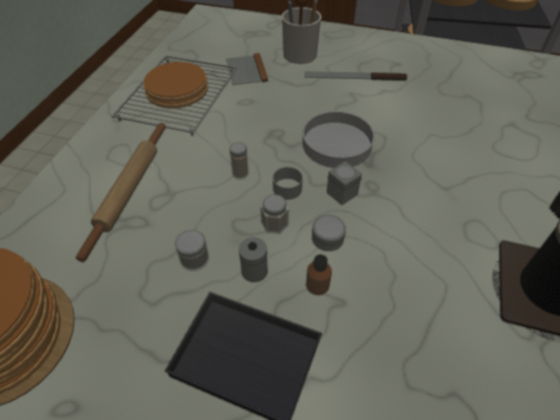

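View pics/top0.png

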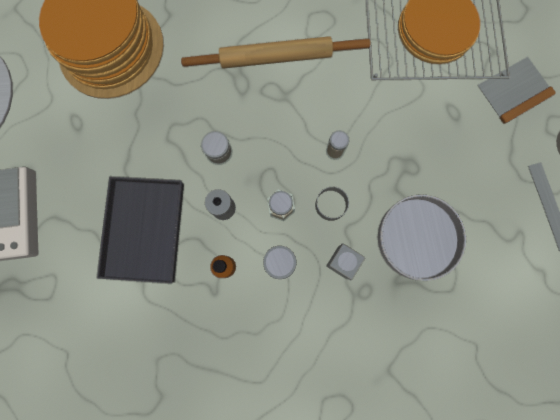

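```bash
cat > h.py <<'E'
import numpy as np,cv2
from scipy.optimize import least_squares
def circ(r,z,n=48):
    a=np.arange(n)*2*np.pi/n
    return np.c_[r*np.cos(a),r*np.sin(a),np.full(n,z)]
def box(a,b,h):
    return np.array([[sx*a/2,sy*b/2,z] for sx in(-1,1) for sy in(-1,1) for z in(0,h)])
def hexa(h):
    a=np.radians(30+60*np.arange(6)); r=.027/np.cos(np.pi/6)
    return np.vstack([np.c_[r*np.cos(a),r*np.sin(a),np.full(6,z)] for z in(0,h)])
M={'tall_tin_mid':np.vstack([circ(.027,0),circ(.027,.08),circ(.009,.09)]),
'squat_jar_mid':np.vstack([circ(.031,0),circ(.031,.048),circ(.030,.062)]),
'bottle_mid':np.vstack([circ(.024,0),circ(.024,.057),circ(.013,.091)]),
'caddy_mid':box(.054,.054,.072),
'hex_jar_mid':np.vstack([hexa(.056),circ(.025,.07)]),
'flat_tin_mid':np.vstack([circ(.035,0),circ(.035,.04)]),
'slim_jar_mid':np.vstack([circ(.021,0),circ(.021,.086)]),
'pastry_ring_mid':np.vstack([circ(.035,0),circ(.035,.04)]),
'round_tin':np.vstack([circ(.09,0),circ(.09,.04)]),
'tray':box(.22,.16,.032)}
def proj(p,X):
    K=np.array([[p['fx'],0,p['cx']],[0,p['fy'],p['cy']],[0,0,1.]])
    return cv2.projectPoints(np.ascontiguousarray(X,float),cv2.Rodrigues(p['R'])[0],p['t'],K,p['dist_coeffs'])[0][:,0]
A=np.arange(24)*2*np.pi/24; D=np.c_[np.cos(A),np.sin(A)]
def model(name,q):
    X=M[name].copy(); c,s=np.cos(q[4]),np.sin(q[4])
    X=np.c_[X[:,0]*c-X[:,1]*s+q[0],X[:,0]*s+X[:,1]*c+q[1],X[:,2]*q[3]+q[2]]
    return X
def supp_mask(m):
    n,l,st,_=cv2.connectedComponentsWithStats(m.astype(np.uint8))
    k=1+np.argmax(st[1:,4]); y,x=np.nonzero(l==k)
    return (np.c_[x,y]@D.T).max(0)+0.3, np.array([x.mean(),y.mean()])
def fit(name,pics,masks,yaws=(0,),free=(0,1,2,3,4)):
    S=[supp_mask(m) for m in masks]
    p=pics[-1]
    u=cv2.undistortPoints(S[-1][1].reshape(1,1,2),np.array([[p['fx'],0,p['cx']],[0,p['fy'],p['cy']],[0,0,1.]]),p['dist_coeffs'])[0,0]
    C=-p['R'].T@p['t']; d=p['R'].T@np.r_[u,1]; X=C+d*(0.03-C[2])/d[2]
    best=None
    free=list(free)
    for y in yaws:
        q0=np.array([X[0],X[1],0,1,y])
        def f(v):
            q=q0.copy(); q[free]=v
            return np.concatenate([(proj(p,model(name,q))@D.T).max(0)-s[0] for p,s in zip(pics,S)])
        r=least_squares(f,q0[free],loss='soft_l1',x_scale=np.array([.01,.01,.01,.1,.1])[free])
        q=q0.copy(); q[free]=r.x
        if best is None or r.cost<best[0]: best=(r.cost,q,np.sqrt(np.mean(f(r.x)**2)))
    return best[1],best[2]
YAW={'caddy_mid':np.radians([0,30,60]),'hex_jar_mid':np.radians([0,20,40]),'tray':np.radians([60,90,120])}
def measure(names,pics,models,draw=None,zh=True):
    out={}
    for n in names:
        rs=[]
        for p in pics:
            r=models.silhouettes(p,n); rs.append(r)
            print(n,p['shot'],[(round(float(k['p']),2),k['rect']) for k in r[:3]])
        ok=[(p,r[0]['pixels']) for p,r in zip(pics,rs) if r]
        if not ok: continue
        fr=[0,1]+([2,3] if zh and len(ok)>1 else [])+([4] if n in YAW else [])
        q,e=fit(n,[o[0] for o in ok],[o[1] for o in ok],YAW.get(n,(0,)),fr)
        q2,e2=fit(n,[o[0] for o in ok],[o[1] for o in ok],YAW.get(n,(0,)),[0,1]+([4] if n in YAW else []))
        print('   ',q.round(4),'rms',round(e,2),'| fixed z',q2[[0,1]].round(4),'yaw',round(np.degrees(q2[4]),1),round(e2,2))
        out[n]=q2
    return out
E
cat > m1.py <<'E'
from cell import arm,cams,models
from h import *
pics=[cams.read_camera("side"),cams.read_camera("top")]
o=measure(list(M),pics,models)
for p,nm in zip(pics,("s","t")):
    im=p['img'][:,:,::-1].copy()
    for n,q in o.items():
        h=cv2.convexHull(proj(p,model(n,q)).astype(np.float32)).astype(int)
        cv2.polylines(im,[h],True,(0,0,255),1)
    cv2.imwrite(f"pics/fit_{nm}.png",im)
E
python3 m1.py
```

```text
tall_tin_mid 3 [(0.61, [238.0, 239.4, 29.0, 47.0])]
tall_tin_mid 4 [(0.76, [206.0, 187.2, 26.5, 29.8])]
    [0.5725 0.1269 0.     0.9692 0.    ] rms 0.39 | fixed z [0.5722 0.1272] yaw 0.0 0.48
squat_jar_mid 3 [(0.6, [176.0, 231.2, 34.4, 42.7])]
squat_jar_mid 4 [(0.58, [201.8, 129.5, 29.8, 35.4]), (0.57, [268.5, 190.3, 20.8, 28.6])]
    [0.7014 0.1371 0.0034 0.8854 0.    ] rms 0.52 | fixed z [0.7013 0.137 ] yaw 0.0 0.79
bottle_mid 3 [(0.6, [306.0, 255.5, 25.9, 36.8])]
bottle_mid 4 [(0.69, [213.5, 257.4, 22.0, 25.5]), (0.54, [313.2, 185.1, 33.9, 33.0])]
    [0.4419 0.122  0.0055 0.8901 0.    ] rms 0.38 | fixed z [0.4417 0.1222] yaw 0.0 0.8
caddy_mid 3 [(0.62, [325.8, 162.6, 35.5, 44.4])]
caddy_mid 4 [(0.75, [327.2, 245.7, 36.1, 34.2]), (0.37, [326.9, 131.5, 23.5, 32.5])]
    [ 0.4463 -0.1345  0.0021  0.8927  0.9653] rms 0.91 | fixed z [ 0.4462 -0.1334] yaw 54.5 1.16
hex_jar_mid 3 [(0.87, [261.2, 195.0, 25.2, 42.0]), (0.58, [305.1, 254.2, 25.7, 41.0])]
hex_jar_mid 4 [(0.9, [266.8, 190.8, 23.5, 30.0])]
    [ 0.57   -0.0015  0.0017  0.9501  0.6361] rms 0.38 | fixed z [ 0.5699 -0.0014] yaw
[... 352 characters left out ...]
 0.9563  0.    ] rms 0.4 | fixed z [ 0.6956 -0.1262] yaw 0.0 0.67
pastry_ring_mid 3 [(0.87, [270.8, 165.9, 30.3, 35.5])]
pastry_ring_mid 4 [(0.85, [312.6, 184.9, 36.1, 32.9])]
    [ 5.739e-01 -1.125e-01  5.000e-04  8.963e-01  0.000e+00] rms 0.6 | fixed z [ 0.5736 -0.1119] yaw 0.0 0.71
round_tin 3 [(0.77, [305.1, 113.6, 68.1, 57.8]), (0.64, [235.7, 236.0, 29.7, 49.3])]
round_tin 4 [(0.91, [378.2, 192.8, 87.9, 84.6])]
    [ 0.494  -0.3006  0.0018  0.991   0.    ] rms 0.65 | fixed z [ 0.4942 -0.3015] yaw 0.0 0.66
tray 3 [(0.82, [165.8, 292.9, 155.1, 126.2])]
tray 4 [(0.77, [93.7, 178.6, 89.1, 107.0])]
    [ 0.5266  0.3014  0.0346 -0.      1.2515] rms 10.45 | fixed z [0.528 0.302] yaw 70.2 11.08
```

```bash
python3 - <<'E'
import cv2,numpy as np
a=cv2.imread('pics/fit_s.png');b=cv2.imread('pics/fit_t.png')
cv2.imwrite('pics/fs2.png',cv2.resize(a[100:420,150:400],None,fx=1.85,fy=1.85,interpolation=2)[:600])
cv2.imwrite('pics/ft2.png',cv2.resize(b[100:300,80:480],None,fx=2,fy=2,interpolation=2))
E
```

```text
(no output)
```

View pics/ft2.png

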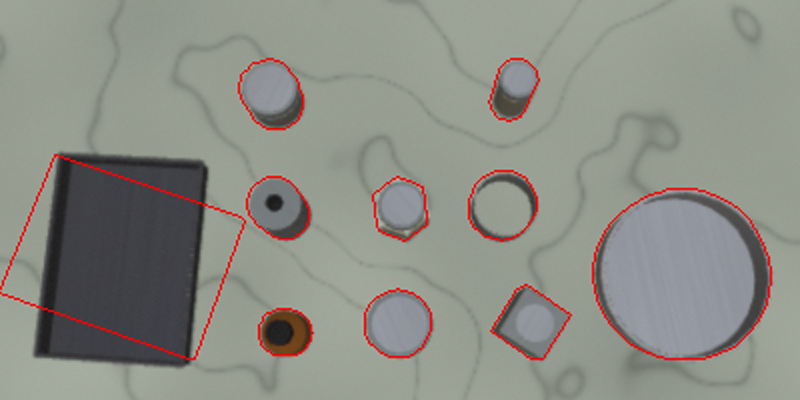

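View pics/fs2.png

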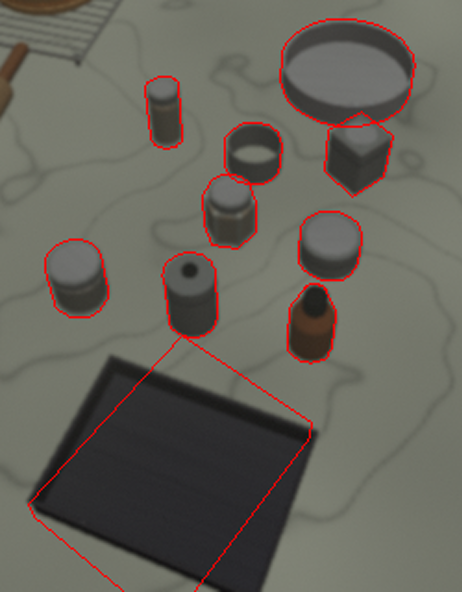

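```bash
sed -i "s/'tray':np.radians(\[60,90,120\])/'tray':np.radians([-6,0,6])/" h.py; python3 - <<'E'
from cell import arm,cams,models
from h import *
t=cams.read_camera("top")
o=measure(['tray'],[t],models)
im=t['img'][:,:,::-1].copy()
for n,q in o.items():
    print(proj(t,model(n,q)).round(1).tolist())
    h=cv2.convexHull(proj(t,model(n,q)).astype(np.float32)).astype(int)
    cv2.polylines(im,[h],True,(0,0,255),1)
cv2.imwrite('pics/tray.png',cv2.resize(im[150:310,70:230],None,fx=3,fy=3,interpolation=2))
E
```

```text
tray 5 [(0.86, [94.0, 177.6, 86.7, 107.9])]
    [ 0.5266  0.3042  0.      1.     -0.0871] rms 0.9 | fixed z [0.5266 0.3042] yaw -5.0 0.9
[[174.1, 282.1], [170.1, 282.4], [102.9, 276.7], [96.4, 276.9], [184.0, 183.5], [180.5, 180.4], [115.0, 179.3], [109.2, 176.1]]
```

View pics/tray.png

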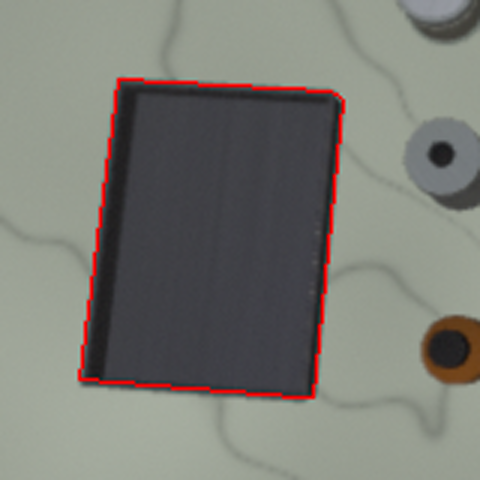

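Emit:
carry_out([
  [0.61,-0.98,0,0,0,-0.1],
  [0.61,-0.98,0,0,0,-0.1],
  [0.61,-0.98,0,0,0,-0.1],
  [0.61,-0.98,0,0,0,-0.1],
  [0.61,-0.98,0,0,0,-0.1],
  [0.61,-0.98,0,0,0,-0.1],
  [0.61,-0.98,0,0,0,-0.1],
  [0.61,-0.98,0,0,0,-0.1],
  [0.61,-0.98,0,0,0,-0.1],
  [0.61,-0.98,0,0,0,-0.1],
  [0.61,-0.98,0,0,0,-0.1],
  [0.61,-0.98,0,0,0,0],
], claw=0)

```text
time: 2.3
ee_pos: [0.4145, 0.3835, 0.2315]
tool_rot: [0.256, 0.967, 0.0, 0.0]
ft_force: [0.3, 0.7, -0.0]
finger_gap: 0.0852
```

Emit:
carry_out([
  [0.61,-0.98,0,0,0,0],
  [0.61,-0.98,0,0,0,0],
  [0.61,-0.98,0,0,0,0],
  [0.61,-0.98,0,0,0,0],
  [0.61,-0.98,0,0,0,0],
  [0.61,-0.98,0,0,0,0],
  [0.61,-0.98,0,0,0,0],
  [0.61,-0.98,0,0,0,0],
  [0.61,-0.98,0,0,0,0],
  [0.61,-0.98,0,0,0,0],
  [0.61,-0.98,0,0,0,0],
  [0.61,-0.98,0,0,0,0],
])

```text
time: 3.3
ee_pos: [0.561, 0.1482, 0.2315]
tool_rot: [0.256, 0.967, 0.0, 0.0]
ft_force: [0.1, 1.1, -0.3]
finger_gap: 0.0854
```

Emit:
carry_out([
  [0.61,-0.98,0,0,0,0],
  [0,0,0,0,0,0],
  [0,0,0,0,0,0],
])

```text
time: 3.55
ee_pos: [0.573, 0.1288, 0.2313]
tool_rot: [0.257, 0.966, 0.0, -0.0]
ft_force: [0.6, -0.1, 0.8]
finger_gap: 0.085
```

Emit:
carry_out([
  [-0.04,-0.08,-0.97,0,0,0],
  [0,0,-0.97,0,0,0],
  [0,0,-0.97,0,0,0],
  [0,0,-0.97,0,0,0],
  [0,0,-0.97,0,0,0],
  [0,0,-0.97,0,0,0],
  [0,0,-0.97,0,0,0],
  [0,0,-0.97,0,0,0],
  [0,0,-0.97,0,0,0],
  [0,0,-0.97,0,0,0],
  [0,0,0,0,0,0],
])

```text
time: 4.47
ee_pos: [0.5679, 0.129, 0.0331]
tool_rot: [0.255, 0.967, -0.001, -0.004]
ft_force: [-0.8, -0.5, -0.2]
finger_gap: 0.0852
```

```bash
cat > snap.py <<'E'
import sys,cv2,numpy as np
from cell import arm,cams
n=sys.argv[1]; o=arm.observe(); print(o['time'],o['ee_pos'].round(4),o['tool_rot'].round(4),o['ft_force'].round(1),o['finger_gap'])
a=cams.read_camera("side")['img'];b=cams.read_camera("top")['img']
if len(sys.argv)>2:
    # crops centers
    u=list(map(int,sys.argv[2].split(',')))
    a=cv2.resize(a[max(0,u[1]-75):u[1]+75,max(0,u[0]-65):u[0]+65],(400,460),interpolation=2)
    b=cv2.resize(b[max(0,u[3]-75):u[3]+75,max(0,u[2]-65):u[2]+65],(400,460),interpolation=2)
else: a=cv2.resize(a,(400,300));b=cv2.resize(b,(400,300))
cv2.imwrite(f"pics/{n}.png",np.hstack([a,b])[:,:,::-1])
E
python3 snap.py a1 253,250,218,210
```

```text
4.4667 [0.5679 0.129  0.0331] [ 0.2555  0.9668 -0.0011 -0.0041] [-0.8 -0.5 -0.2] 0.08524931680622481
```

View pics/a1.png

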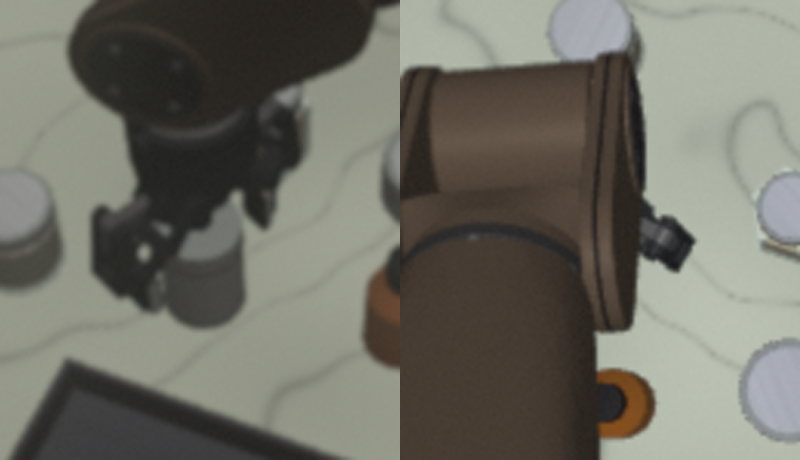

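Emit:
carry_out([
  [0,0,0,0,0,0],
  [0,0,0,0,0,0],
])

```text
time: 4.73
ee_pos: [0.5731, 0.1285, 0.0393]
tool_rot: [0.256, 0.967, 0.001, 0.002]
ft_force: [-0.2, -0.3, -0.0]
finger_gap: 0.085
```

Emit:
carry_out([
  [0,-0.06,-0.06,0,0,0],
  [0,0,0,0,0,0],
  [0,0,0,0,0,0],
  [0,0,0,0,0,0],
  [0,0,0,0,0,0],
  [0,0,0,0,0,0],
  [0,0,0,0,0,0],
  [0,0,0,0,0,0],
  [0,0,0,0,0,0],
  [0,0,0,0,0,0],
], claw=1)

```text
time: 5.57
ee_pos: [0.5727, 0.1267, 0.0372]
tool_rot: [0.256, 0.967, 0.0, 0.001]
ft_force: [-1.0, -1.7, 4.7]
finger_gap: 0.0531
```

Emit:
carry_out([
  [0,0,0.2,0,0,0],
  [0,0,0.4,0,0,0],
  [0,0,0.7,0,0,0],
  [0,0,0.9,0,0,0],
  [0,0,0.9,0,0,0],
  [0,0,0.9,0,0,0],
  [0,0,0.8,0,0,0],
  [0,0,0.5,0,0,0],
  [0,0,0.2,0,0,0],
  [0,0,0,0,0,0],
])

```text
time: 6.4
ee_pos: [0.5721, 0.1269, 0.1468]
tool_rot: [0.256, 0.967, 0.0, 0.001]
ft_force: [-0.1, 0.2, -2.7]
finger_gap: 0.0528
```

Emit:
carry_out([
  [-0.08,-0.3,0,0,0,0],
  [-0.16,-0.6,0,0,0,0],
  [-0.24,-0.9,0,0,0,0],
  [-0.26,-1,0,0,0,0],
  [-0.26,-1,0,0,0,0],
  [-0.26,-1,0,0,0,0],
  [-0.26,-1,0,0,0,0],
  [-0.26,-1,0,0,0,0],
  [-0.26,-1,0,0,0,0],
  [-0.26,-1,0,0,0,0],
  [-0.26,-1,0,0,0,0],
  [-0.26,-1,0,0,0,0],
])

```text
time: 7.4
ee_pos: [0.5137, -0.0906, 0.1447]
tool_rot: [0.256, 0.967, -0.0, -0.001]
ft_force: [0.1, -0.0, -2.5]
finger_gap: 0.0527
```

Emit:
carry_out([
  [-0.26,-1,0,0,0,0],
  [-0.26,-1,0,0,0,0],
  [-0.26,-1,0,0,0,0],
  [-0.26,-1,0,0,0,0],
  [-0.26,-1,0,0,0,0],
  [-0.26,-1,0,0,0,0],
  [-0.26,-1,0,0,0,0],
  [-0.26,-1,0,0,0,0],
  [-0.26,-1,0,0,0,0],
  [-0.26,-1,0,0,0,0],
  [-0.21,-0.8,0,0,0,0],
  [-0.13,-0.5,0,0,0,0],
])

```text
time: 8.4
ee_pos: [0.4548, -0.3168, 0.1448]
tool_rot: [0.257, 0.966, 0.0, -0.001]
ft_force: [-0.3, -0.1, -2.4]
finger_gap: 0.0529
```

Emit:
carry_out([
  [-0.08,-0.3,0,0,0,0],
  [-0.04,-0.15,0,0,0,0],
  [0,0,0,0,0,0],
  [0,0,0,0,0,0],
])

```text
time: 8.73
ee_pos: [0.4542, -0.3235, 0.1458]
tool_rot: [0.256, 0.967, 0.0, -0.0]
ft_force: [0.7, -0.0, -3.0]
finger_gap: 0.0528
```

```bash
python3 snap.py a2 
```

```text
8.7333 [ 0.4542 -0.3235  0.1458] [ 2.558e-01  9.667e-01  4.000e-04 -3.000e-04] [ 0.7 -0.  -3. ] 0.05284017636615421
```

View pics/a2.png

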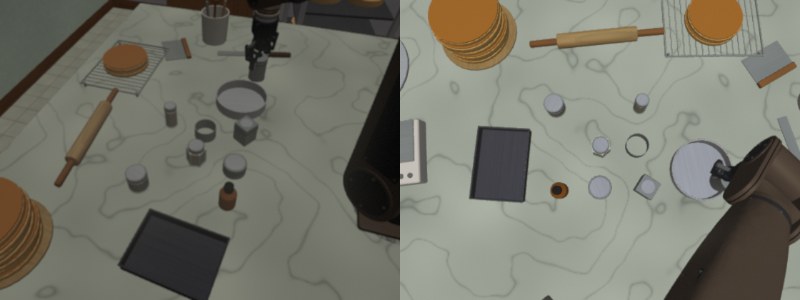

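Emit:
carry_out([
  [0,0,-0.3,0,0,0],
  [0,0,-0.6,0,0,0],
  [0,0,-0.8,0,0,0],
  [0,0,-0.8,0,0,0],
  [0,0,-0.8,0,0,0],
  [0,0,-0.7,0,0,0],
  [0,0,-0.5,0,0,0],
  [0,0,-0.3,0,0,0],
  [0,0,-0.2,0,0,0],
  [0,0,0,0,0,0],
  [0,0,0,0,0,0],
])

```text
time: 9.75
ee_pos: [0.4546, -0.3244, 0.0465]
tool_rot: [0.256, 0.967, -0.0, 0.0]
ft_force: [-0.8, 0.1, -2.1]
finger_gap: 0.0525
```

Emit:
carry_out([
  [0,0,-0.06,0,0,0],
  [0,0,-0.06,0,0,0],
  [0,0,-0.05,0,0,0],
  [0,0,-0.05,0,0,0],
  [0,0,0,0,0,0],
  [0,0,0,0,0,0],
])

```text
time: 10.25
ee_pos: [0.4542, -0.3241, 0.0417]
tool_rot: [0.256, 0.967, 0.0, -0.0]
ft_force: [-0.7, 0.2, -3.1]
finger_gap: 0.0526
```

Emit:
carry_out([
  [0,0,-0.04,0,0,0],
  [0,0,-0.04,0,0,0],
  [0,0,0,0,0,0],
  [0,0,0,0,0,0],
])

```text
time: 10.58
ee_pos: [0.4544, -0.3242, 0.0402]
tool_rot: [0.256, 0.967, -0.0, 0.0]
ft_force: [-0.9, 0.1, -1.7]
finger_gap: 0.0531
```

Emit:
carry_out([
  [0,0,-0.04,0,0,0],
  [0,0,0,0,0,0],
  [0,0,0,0,0,0],
])

```text
time: 10.83
ee_pos: [0.4544, -0.3243, 0.0402]
tool_rot: [0.256, 0.967, -0.0, -0.0]
ft_force: [-3.1, 1.9, 4.4]
finger_gap: 0.0528
```

Emit:
carry_out([
  [0,0,0,0,0,0],
  [0,0,0,0,0,0],
  [0,0,0,0,0,0],
  [0,0,0,0,0,0],
], claw=0.15)

```text
time: 11.17
ee_pos: [0.4543, -0.3242, 0.0392]
tool_rot: [0.256, 0.967, -0.0, 0.0]
ft_force: [-1.7, -0.6, -0.6]
finger_gap: 0.0724
```

Emit:
carry_out([
  [0,0,0.3,0,0,0],
  [0,0,0.6,0,0,0],
  [0,0,0.9,0,0,0],
  [0,0,0.9,0,0,0],
  [0,0,0.9,0,0,0],
  [0,0,0.9,0,0,0],
  [0,0,0.7,0,0,0],
  [0.16,0.3,0.3,0,0,0],
  [0.32,0.6,0,0,0,0],
  [0.48,0.9,0,0,0,0],
  [0.54,1,0,0,0,0],
  [0.54,1,0,0,0,0],
], claw=0)

```text
time: 12.17
ee_pos: [0.4951, -0.246, 0.1483]
tool_rot: [0.256, 0.967, 0.001, -0.001]
ft_force: [0.8, -0.1, 0.3]
finger_gap: 0.0854
```

Emit:
carry_out([
  [0.54,1,0,0,0,0],
  [0.54,1,0,0,0,0],
  [0.54,1,0,0,0,0],
  [0.54,1,0,0,0,0],
  [0.54,1,0,0,0,0],
  [0.54,1,0,0,0,0],
  [0.54,1,0,0,0,0],
  [0.54,1,0,0,0,0],
  [0.54,1,0,0,0,0],
  [0.54,1,0,0,0,0],
  [0.54,1,0,0,0,0],
  [0.54,1,0,0,0,0],
])

```text
time: 13.17
ee_pos: [0.6241, -0.0055, 0.148]
tool_rot: [0.256, 0.967, 0.0, -0.001]
ft_force: [1.1, -0.2, 0.5]
finger_gap: 0.0852
```

Emit:
carry_out([
  [0.54,1,0,0,0,0],
  [0.54,1,0,0,0,0],
  [0.54,1,0,0,0,0],
  [0.54,1,0,0,0,0],
  [0.54,1,0,0,0,0],
  [0.48,0.9,0,0,0,0],
  [0.32,0.6,0,0,0,0],
  [0.16,0.3,0,0,0,0],
  [0.05,0.1,0,0,0,0],
  [0,0,0,0,0,0],
  [0,0,0,0,0,0],
])

```text
time: 14.08
ee_pos: [0.6984, 0.1292, 0.149]
tool_rot: [0.256, 0.967, -0.0, -0.0]
ft_force: [-1.0, -0.1, -0.4]
finger_gap: 0.0855
```

```bash
python3 snap.py a3 340,140,420,240
```

```text
14.0833 [0.6984 0.1292 0.149 ] [ 2.563e-01  9.666e-01 -3.000e-04 -4.000e-04] [-1.  -0.1 -0.4] 0.08545375748954141
```

View pics/a3.png

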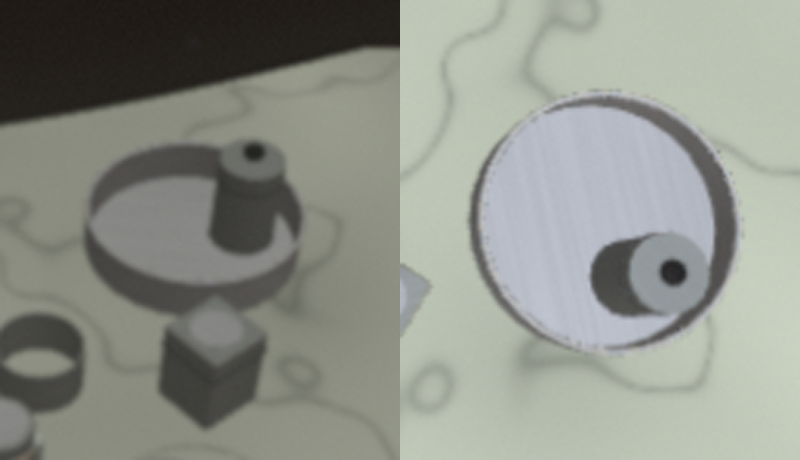

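Emit:
carry_out([
  [0.14,0.39,-0.3,0,0,0],
  [0,0,-0.6,0,0,0],
  [0,0,-0.9,0,0,0],
  [0,0,-0.9,0,0,0],
  [0,0,-0.9,0,0,0],
  [0,0,-0.9,0,0,0],
  [0,0,-0.8,0,0,0],
  [0,0,-0.6,0,0,0],
  [0,0,-0.4,0,0,0],
  [0,0,-0.25,0,0,0],
  [0,0,-0.1,0,0,0],
  [0,0,0,0,0,0],
])

```text
time: 15.18
ee_pos: [0.7019, 0.1377, 0.0164]
tool_rot: [0.256, 0.967, 0.0, 0.0]
ft_force: [-0.4, 0.3, -0.1]
finger_gap: 0.0855
```

Emit:
carry_out([
  [0,0,0,0,0,0],
  [0,0,0,0,0,0],
])

```text
time: 15.35
ee_pos: [0.7026, 0.1377, 0.0177]
tool_rot: [0.256, 0.967, 0.0, 0.001]
ft_force: [0.3, -0.5, -0.1]
finger_gap: 0.0852
```

```bash
python3 snap.py a4 190,240,216,160
```

```text
15.35 [0.7026 0.1377 0.0177] [2.560e-01 9.667e-01 3.000e-04 1.100e-03] [ 0.3 -0.5 -0.1] 0.08518254429699634
```

View pics/a4.png

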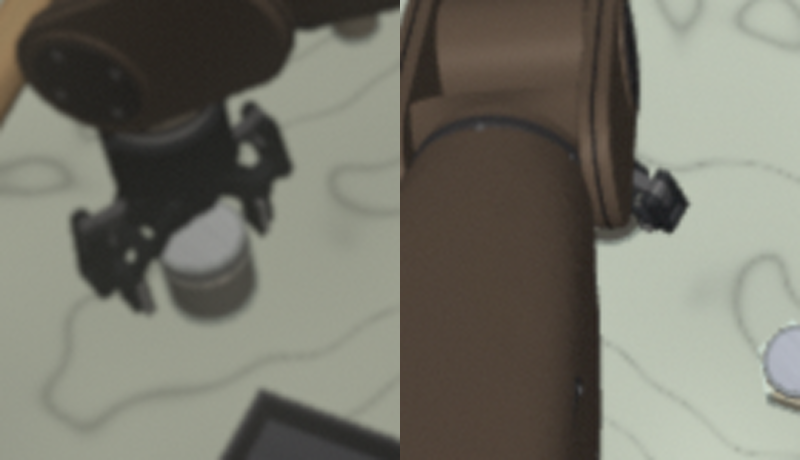

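Emit:
carry_out([
  [-0.03,0,-0.1,0,0,0],
  [0,0,0,0,0,0],
  [0,0,0,0,0,0],
  [0,0,0,0,0,0],
  [0,0,0,0,0,0],
  [0,0,0,0,0,0],
  [0,0,0,0,0,0],
  [0,0,0,0,0,0],
], claw=1)

```text
time: 16.12
ee_pos: [0.7014, 0.1376, 0.0148]
tool_rot: [0.256, 0.967, -0.0, 0.0]
ft_force: [-0.6, -0.3, 4.3]
finger_gap: 0.0605
```

Emit:
carry_out([
  [0,0,0.2,0,0,0],
  [0,0,0.4,0,0,0],
  [0,0,0.7,0,0,0],
  [0,0,0.9,0,0,0],
  [0,0,0.9,0,0,0],
  [0,0,0.9,0,0,0],
  [0,0,0.9,0,0,0],
  [0,0,0.7,0,0,0],
  [0,0,0.4,0,0,0],
  [0,0,0.1,0,0,0],
  [0,0,0,0,0,0],
])

```text
time: 17.03
ee_pos: [0.7012, 0.1377, 0.137]
tool_rot: [0.256, 0.967, 0.0, 0.0]
ft_force: [0.2, -0.0, -2.7]
finger_gap: 0.0607
```

Emit:
carry_out([
  [-0.11,-0.3,0,0,0,0],
  [-0.22,-0.6,0,0,0,0],
  [-0.33,-0.9,0,0,0,0],
  [-0.37,-1,0,0,0,0],
  [-0.37,-1,0,0,0,0],
  [-0.37,-1,0,0,0,0],
  [-0.37,-1,0,0,0,0],
  [-0.37,-1,0,0,0,0],
  [-0.37,-1,0,0,0,0],
  [-0.37,-1,0,0,0,0],
  [-0.37,-1,0,0,0,0],
  [-0.37,-1,0,0,0,0],
])

```text
time: 18.03
ee_pos: [0.6194, -0.08, 0.1349]
tool_rot: [0.256, 0.967, -0.0, -0.001]
ft_force: [-0.0, 0.2, -2.8]
finger_gap: 0.0608
```

Emit:
carry_out([
  [-0.37,-1,0,0,0,0],
  [-0.37,-1,0,0,0,0],
  [-0.37,-1,0,0,0,0],
  [-0.37,-1,0,0,0,0],
  [-0.37,-1,0,0,0,0],
  [-0.37,-1,0,0,0,0],
  [-0.37,-1,0,0,0,0],
  [-0.37,-1,0,0,0,0],
  [-0.37,-1,0,0,0,0],
  [-0.37,-1,0,0,0,0],
  [-0.33,-0.9,0,0,0,0],
  [-0.28,-0.75,0,0,0,0],
])

```text
time: 19.03
ee_pos: [0.533, -0.3129, 0.1351]
tool_rot: [0.257, 0.966, 0.0, -0.001]
ft_force: [0.1, -0.0, -2.7]
finger_gap: 0.0606
```

Emit:
carry_out([
  [-0.16,-0.4,0,0,0,0],
  [-0.06,-0.2,0,0,0,0],
  [0,0,0,0,0,0],
  [0,0,0,0,0,0],
  [0,0,0,0,0,0],
])

```text
time: 19.45
ee_pos: [0.5309, -0.3224, 0.1361]
tool_rot: [0.256, 0.967, 0.0, -0.0]
ft_force: [0.4, -0.1, -2.2]
finger_gap: 0.0606
```

```bash
cat > m2.py <<'E'
import sys
from cell import arm,cams,models
from h import *
pics=[cams.read_camera("side"),cams.read_camera("top")]
measure(sys.argv[1:],pics,models)
E
python3 snap.py a5 340,140,420,240; python3 m2.py tall_tin_mid
```

```text
19.45 [ 0.5309 -0.3224  0.1361] [ 2.555e-01  9.668e-01  3.000e-04 -2.000e-04] [ 0.4 -0.1 -2.2] 0.06057498080493931
tall_tin_mid 16 [(0.65, [343.2, 108.8, 21.3, 39.1])]
tall_tin_mid 17 [(0.9, [416.6, 239.5, 29.5, 27.7])]
    [ 0.4563 -0.3175  0.012   0.8839  0.    ] rms 2.87 | fixed z [ 0.4563 -0.3227] yaw 0.0 3.46
```

View pics/a5.png

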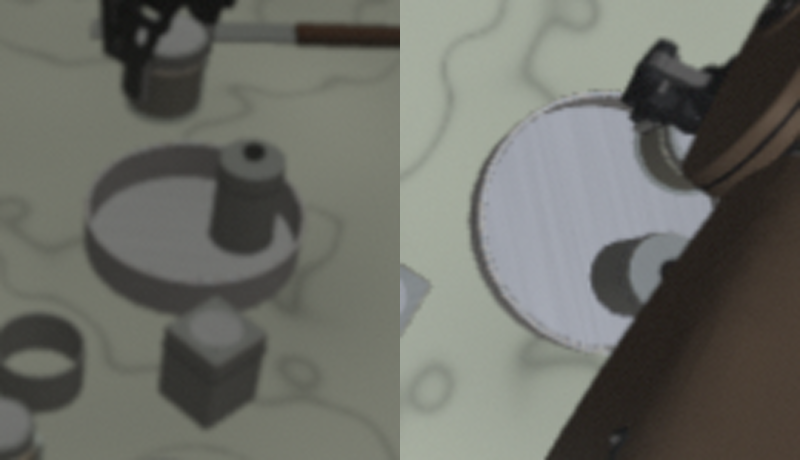

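Emit:
carry_out([
  [0.04,0,-0.3,0,0,0],
  [0,0,-0.6,0,0,0],
  [0,0,-0.8,0,0,0],
  [0,0,-0.8,0,0,0],
  [0,0,-0.8,0,0,0],
  [0,0,-0.8,0,0,0],
  [0,0,-0.7,0,0,0],
  [0,0,-0.4,0,0,0],
  [0,0,-0.25,0,0,0],
  [0,0,-0.1,0,0,0],
  [0,0,0,0,0,0],
  [0,0,0,0,0,0],
])

```text
time: 20.75
ee_pos: [0.532, -0.3238, 0.0262]
tool_rot: [0.256, 0.967, -0.0, 0.001]
ft_force: [0.2, -0.8, -3.2]
finger_gap: 0.0603
```

Emit:
carry_out([
  [0,0,-0.07,0,0,0],
  [0,0,-0.07,0,0,0],
  [0,0,-0.06,0,0,0],
  [0,0,0,0,0,0],
  [0,0,0,0,0,0],
])

```text
time: 21.17
ee_pos: [0.5314, -0.3233, 0.0214]
tool_rot: [0.256, 0.967, 0.0, -0.0]
ft_force: [0.1, 1.0, -2.1]
finger_gap: 0.0607
```

Emit:
carry_out([
  [0,0,-0.06,0,0,0],
  [0,0,-0.06,0,0,0],
  [0,0,-0.04,0,0,0],
  [0,0,0,0,0,0],
  [0,0,0,0,0,0],
])

```text
time: 21.58
ee_pos: [0.5314, -0.3233, 0.018]
tool_rot: [0.256, 0.967, 0.0, -0.0]
ft_force: [-0.3, -1.1, -2.0]
finger_gap: 0.0606
```

Emit:
carry_out([
  [0,0,-0.05,0,0,0],
  [0,0,0,0,0,0],
  [0,0,0,0,0,0],
])

```text
time: 21.83
ee_pos: [0.5316, -0.3235, 0.0178]
tool_rot: [0.256, 0.967, -0.0, 0.0]
ft_force: [-1.8, 1.9, 2.5]
finger_gap: 0.0609
```

Emit:
carry_out([
  [0,0,0,0,0,0],
  [0,0,0,0,0,0],
  [0,0,0,0,0,0],
  [0,0,0,0,0,0],
], claw=0.1)

```text
time: 22.17
ee_pos: [0.5317, -0.3236, 0.0173]
tool_rot: [0.256, 0.967, -0.0, 0.0]
ft_force: [0.1, -0.2, -0.2]
finger_gap: 0.077
```

Emit:
carry_out([
  [0,0,0.3,0,0,0],
  [0,0,0.6,0,0,0],
  [0,0,0.9,0,0,0],
  [0,0,0.9,0,0,0],
  [0,0,0.9,0,0,0],
  [0,0,0.9,0,0,0],
  [0,0,0.9,0,0,0],
  [0,0,0.6,0,0,0],
  [-0.06,0.3,0.2,0,0,-0.4],
  [-0.12,0.6,0,0,0,-0.5],
  [-0.18,0.9,0,0,0,-0.5],
  [-0.2,1,0,0,0,-0.5],
], claw=0)

```text
time: 23.17
ee_pos: [0.5203, -0.2675, 0.1422]
tool_rot: [0.348, 0.937, -0.0, 0.001]
ft_force: [-1.0, 0.2, -0.5]
finger_gap: 0.0857
```

Emit:
carry_out([
  [-0.2,1,0,0,0,-0.5],
  [-0.2,1,0,0,0,-0.5],
  [-0.2,1,0,0,0,-0.5],
  [-0.2,1,0,0,0,-0.5],
  [-0.2,1,0,0,0,-0.5],
  [-0.2,1,0,0,0,-0.5],
  [-0.2,1,0,0,0,-0.5],
  [-0.2,1,0,0,0,-0.5],
  [-0.2,1,0,0,0,-0.5],
  [-0.2,1,0,0,0,-0.5],
  [-0.2,1,0,0,0,-0.5],
  [-0.2,1,0,0,0,-0.5],
])

```text
time: 24.17
ee_pos: [0.4721, -0.0265, 0.1419]
tool_rot: [0.609, 0.793, 0.0, 0.0]
ft_force: [0.1, 0.2, 0.4]
finger_gap: 0.0857
```

Emit:
carry_out([
  [-0.2,1,0,0,0,-0.5],
  [-0.2,1,0,0,0,-0.5],
  [-0.2,1,0,0,0,-0.5],
  [-0.2,1,0,0,0,-0.5],
  [-0.2,1,0,0,0,-0.4],
  [-0.18,1,0,0,0,-0.2],
  [-0.14,0.7,0,0,0,0],
  [-0.08,0.4,0,0,0,0],
  [-0.04,0.2,0,0,0,0],
  [0,0.1,0,0,0,0],
  [0,0,0,0,0,0],
  [0,0,0,0,0,0],
])

```text
time: 25.17
ee_pos: [0.4437, 0.1202, 0.1412]
tool_rot: [0.706, 0.708, -0.0, 0.0]
ft_force: [0.2, 0.3, -0.3]
finger_gap: 0.0852
```

```bash
python3 snap.py a6 340,140,420,240; python3 m2.py tall_tin_mid squat_jar_mid bottle_mid
```

```text
25.1667 [0.4437 0.1202 0.1412] [ 7.062e-01  7.080e-01 -0.000e+00  2.000e-04] [ 0.2  0.3 -0.3] 0.08520208304968951
tall_tin_mid 20 []
tall_tin_mid 21 [(0.69, [416.0, 239.0, 39.7, 30.1]), (0.45, [263.6, 249.9, 31.9, 29.2])]
    [ 0.4549 -0.3233  0.      1.      0.    ] rms 0.25 | fixed z [ 0.4549 -0.3233] yaw 0.0 0.25
squat_jar_mid 20 []
squat_jar_mid 21 [(0.85, [414.3, 202.6, 35.8, 33.5]), (0.52, [263.0, 248.6, 33.1, 29.2])]
    [ 0.5342 -0.3227  0.      1.      0.    ] rms 0.49 | fixed z [ 0.5342 -0.3227] yaw 0.0 0.49
bottle_mid 20 [(0.88, [306.4, 258.0, 23.8, 37.8]), (0.22, [229.5, 143.6, 19.6, 36.3])]
bottle_mid 21 [(0.41, [230.6, 262.1, 3.6, 13.5])]
    [ 0.4454  0.0945 -0.0461  1.0259  0.    ] rms 5.83 | fixed z [0.4418 0.1217] yaw 0.0 7.13
```

View pics/a6.png

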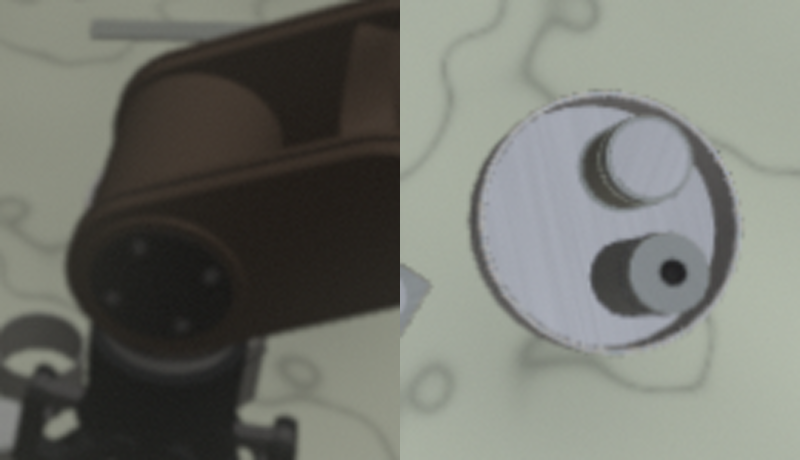

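Emit:
carry_out([
  [-0.1,0.1,-0.3,0,0,0],
  [0,0,-0.6,0,0,0],
  [0,0,-0.9,0,0,0],
  [0,0,-0.9,0,0,0],
  [0,0,-0.9,0,0,0],
  [0,0,-0.8,0,0,0],
  [0,0,-0.6,0,0,0],
  [0,0,-0.3,0,0,0],
  [0,0,-0.2,0,0,0],
  [0,0,-0.1,0,0,0],
  [0,0,0,0,0,0],
  [0,0,0,0,0,0],
])

```text
time: 26.67
ee_pos: [0.442, 0.1227, 0.0297]
tool_rot: [0.706, 0.708, 0.0, 0.0]
ft_force: [-0.1, 0.3, -0.1]
finger_gap: 0.085
```

```bash
python3 snap.py a7 318,260,222,266
```

```text
26.6667 [0.442  0.1227 0.0297] [7.060e-01 7.082e-01 5.000e-04 4.000e-04] [-0.1  0.3 -0.1] 0.08504346713550535
```

View pics/a7.png

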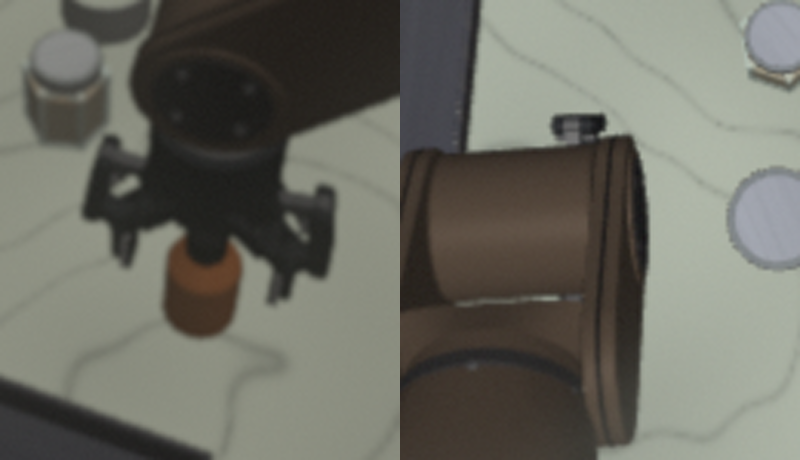

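Emit:
carry_out([
  [0,0,-0.15,0,0,0],
  [0,0,-0.1,0,0,0],
  [0,0,0,0,0,0],
])

```text
time: 27.02
ee_pos: [0.4412, 0.1226, 0.0238]
tool_rot: [0.706, 0.708, -0.0, -0.0]
ft_force: [-0.3, -0.7, -1.2]
finger_gap: 0.0855
```

Emit:
carry_out([
  [0,0,0,0,0,0],
  [0,0,0,0,0,0],
  [0,0,0,0,0,0],
  [0,0,0,0,0,0],
  [0,0,0,0,0,0],
  [0,0,0,0,0,0],
  [0,0,0,0,0,0],
  [0,0,0,0,0,0],
  [0,0,0,0,0,0],
  [0,0,0,0,0,0],
], claw=1)

```text
time: 27.85
ee_pos: [0.4419, 0.1227, 0.0245]
tool_rot: [0.706, 0.708, 0.0, 0.0]
ft_force: [1.3, 0.2, 4.9]
finger_gap: 0.0466
```

Emit:
carry_out([
  [0,0,0.2,0,0,0],
  [0,0,0.4,0,0,0],
  [0,0,0.7,0,0,0],
  [0,0,0.9,0,0,0],
  [0,0,0.9,0,0,0],
  [0,0,0.9,0,0,0],
  [0,0,0.9,0,0,0],
  [0,0,0.7,0,0,0],
  [0,0,0.4,0,0,0],
  [0,0,0.1,0,0,0],
  [0,0,0,0,0,0],
])

```text
time: 28.77
ee_pos: [0.4413, 0.1227, 0.1462]
tool_rot: [0.706, 0.708, 0.0, 0.0]
ft_force: [-0.2, 0.3, -1.2]
finger_gap: 0.0469
```

Emit:
carry_out([
  [0.04,-0.3,0,0,0,0],
  [0.08,-0.6,0,0,0,0],
  [0.12,-0.9,0,0,0,0],
  [0.14,-1,0,0,0,0],
  [0.14,-1,0,0,0,0],
  [0.14,-1,0,0,0,0],
  [0.14,-1,0,0,0,0],
  [0.14,-1,0,0,0,0],
  [0.14,-1,0,0,0,0],
  [0.14,-1,0,0,0,0],
  [0.14,-1,0,0,0,0],
  [0.14,-1,0,0,0,0],
])

```text
time: 29.77
ee_pos: [0.4704, -0.0944, 0.1445]
tool_rot: [0.706, 0.708, -0.001, -0.001]
ft_force: [0.6, 0.8, -1.5]
finger_gap: 0.0466
```

Emit:
carry_out([
  [0.14,-1,0,0,0,0],
  [0.14,-1,0,0,0,0],
  [0.14,-1,0,0,0,0],
  [0.14,-1,0,0,0,0],
  [0.14,-1,0,0,0,0],
  [0.13,-0.9,0,0,0,0],
  [0.11,-0.8,0,0,0,0],
  [0.08,-0.6,0,0,0,0],
  [0.04,-0.3,0,0,0,0],
  [0.03,-0.2,0,0,0,0],
  [0.02,-0.1,0,0,0,0],
  [0,0,0,0,0,0],
])

```text
time: 30.77
ee_pos: [0.4936, -0.2511, 0.1459]
tool_rot: [0.706, 0.708, 0.0, -0.0]
ft_force: [0.1, -0.0, -1.2]
finger_gap: 0.0465
```

Emit:
carry_out([
  [0,0,0,0,0,0],
  [0,0,0,0,0,0],
])

```text
time: 30.93
ee_pos: [0.4936, -0.2506, 0.1461]
tool_rot: [0.706, 0.708, 0.0, -0.0]
ft_force: [-0.4, 1.3, -2.1]
finger_gap: 0.0469
```

```bash
python3 snap.py a8 340,140,420,240
```

```text
30.9333 [ 0.4936 -0.2506  0.1461] [ 7.058e-01  7.084e-01  1.000e-04 -1.000e-04] [-0.4  1.3 -2.1] 0.046936949169031336
```

View pics/a8.png

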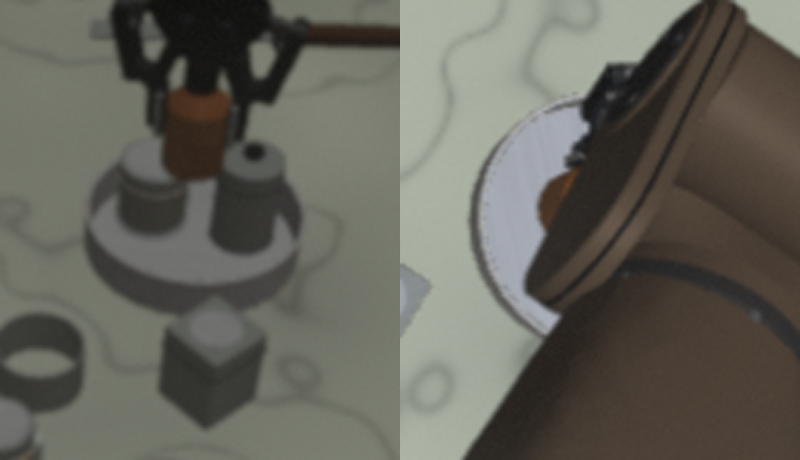

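Emit:
carry_out([
  [0,0,-0.3,0,0,0],
  [0,0,-0.6,0,0,0],
  [0,0,-0.8,0,0,0],
  [0,0,-0.8,0,0,0],
  [0,0,-0.8,0,0,0],
  [0,0,-0.8,0,0,0],
  [0,0,-0.7,0,0,0],
  [0,0,-0.4,0,0,0],
  [0,0,-0.25,0,0,0],
  [0,0,-0.15,0,0,0],
  [0,0,0,0,0,0],
  [0,0,0,0,0,0],
])

```text
time: 32.03
ee_pos: [0.4941, -0.2517, 0.0347]
tool_rot: [0.706, 0.708, 0.0, 0.001]
ft_force: [-0.2, -0.7, -2.7]
finger_gap: 0.0467
```

Emit:
carry_out([
  [0,0,-0.07,0,0,0],
  [0,0,-0.06,0,0,0],
  [0,0,-0.06,0,0,0],
  [0,0,0,0,0,0],
  [0,0,0,0,0,0],
])

```text
time: 32.45
ee_pos: [0.4937, -0.2514, 0.0304]
tool_rot: [0.706, 0.708, -0.0, 0.0]
ft_force: [0.2, -0.4, -1.9]
finger_gap: 0.0462
```

Emit:
carry_out([
  [0,0,-0.06,0,0,0],
  [0,0,-0.05,0,0,0],
  [0,0,-0.04,0,0,0],
  [0,0,0,0,0,0],
  [0,0,0,0,0,0],
])

```text
time: 32.87
ee_pos: [0.4937, -0.2514, 0.0275]
tool_rot: [0.706, 0.708, -0.0, -0.0]
ft_force: [0.1, 0.5, 1.4]
finger_gap: 0.0466
```

Emit:
carry_out([
  [0,0,-0.02,0,0,0],
  [0,0,0,0,0,0],
])

```text
time: 33.03
ee_pos: [0.4937, -0.2514, 0.0275]
tool_rot: [0.706, 0.708, -0.0, -0.0]
ft_force: [-2.6, 0.7, 4.9]
finger_gap: 0.0463
```

Emit:
carry_out([
  [0,0,0,0,0,0],
  [0,0,0,0,0,0],
  [0,0,0,0,0,0],
  [0,0,0,0,0,0],
], claw=0.2)

```text
time: 33.37
ee_pos: [0.4937, -0.2514, 0.0268]
tool_rot: [0.706, 0.708, 0.0, 0.0]
ft_force: [0.1, -0.1, 0.1]
finger_gap: 0.0686
```

Emit:
carry_out([
  [0,0,0.3,0,0,0],
  [0,0,0.6,0,0,0],
  [0,0,0.9,0,0,0],
  [0,0,0.9,0,0,0],
  [0,0,0.9,0,0,0],
  [0,0,0.9,0,0,0],
  [0,0,0.7,0,0,0],
  [0,0,0.3,0,0,0],
  [0,0,0.1,0,0,0],
], claw=0)

```text
time: 34.12
ee_pos: [0.4946, -0.2521, 0.1415]
tool_rot: [0.706, 0.708, 0.0, 0.002]
ft_force: [-0.0, 0.2, 0.0]
finger_gap: 0.0858
```

Emit:
carry_out([
  [-0.1,0.25,0,0,0,0.5],
  [-0.2,0.5,0,0,0,0.9],
  [-0.3,0.7,0,0,0,1],
  [-0.3,0.7,0,0,0,1],
  [-0.3,0.7,0,0,0,1],
  [-0.3,0.7,0,0,0,1],
  [-0.3,0.7,0,0,0,1],
  [-0.25,0.7,0,0,0,1],
  [-0.2,0.5,0,0,0,1],
  [-0.1,0.3,0,0,0,0.7],
  [-0.03,0.1,0,0,0,0.4],
  [0,0,0,0,0,0],
])

```text
time: 35.12
ee_pos: [0.4453, -0.1334, 0.1381]
tool_rot: [0.303, 0.953, 0.0, -0.001]
ft_force: [0.6, -0.0, -0.2]
finger_gap: 0.0856
```

Emit:
carry_out([
  [0,0,0,0,0,0],
  [0,0,0,0,0,0],
])

```text
time: 35.28
ee_pos: [0.4459, -0.1344, 0.1386]
tool_rot: [0.305, 0.953, 0.0, -0.0]
ft_force: [0.2, -0.1, -0.1]
finger_gap: 0.0853
```

```bash
python3 snap.py a9 340,140,400,240;python3 m2.py caddy_mid
```

```text
35.2833 [ 0.4459 -0.1344  0.1386] [ 3.045e-01  9.525e-01  0.000e+00 -3.000e-04] [ 0.2 -0.1 -0.1] 0.08525679016057383
caddy_mid 28 [(0.68, [325.9, 163.6, 35.8, 41.3])]
caddy_mid 29 [(0.46, [326.8, 128.5, 21.5, 32.4])]
    [ 0.6561 -0.1314  0.0173  0.997   0.2033] rms 46.32 | fixed z [ 0.6603 -0.1358] yaw 11.6 46.25
```

View pics/a9.png

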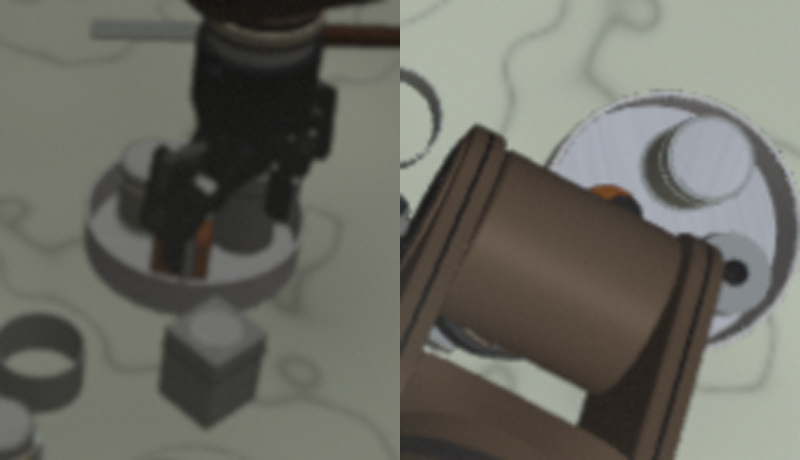

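Emit:
carry_out([
  [0,0.03,-0.3,0,0,0],
  [0,0,-0.6,0,0,0],
  [0,0,-0.9,0,0,0],
  [0,0,-0.9,0,0,0],
  [0,0,-0.9,0,0,0],
  [0,0,-0.9,0,0,0],
  [0,0,-0.7,0,0,0],
  [0,0,-0.35,0,0,0],
  [0,0,-0.2,0,0,0],
  [0,0,-0.1,0,0,0],
  [0,0,0,0,0,0],
  [0,0,0,0,0,0],
])

```text
time: 36.58
ee_pos: [0.4467, -0.1341, 0.0227]
tool_rot: [0.304, 0.953, -0.0, 0.001]
ft_force: [0.2, -0.1, 0.7]
finger_gap: 0.0854
```

Emit:
carry_out([
  [0,0,0,0,0,0],
])

```text
time: 36.67
ee_pos: [0.4468, -0.1341, 0.0228]
tool_rot: [0.304, 0.953, -0.0, 0.001]
ft_force: [-1.1, -0.6, 0.1]
finger_gap: 0.0853
```

```bash
python3 snap.py a10 345,180,347,261
```

```text
36.6667 [ 0.4468 -0.1341  0.0228] [ 3.040e-01  9.527e-01 -2.000e-04  9.000e-04] [-1.1 -0.6  0.1] 0.08530222431685595
```

View pics/a10.png

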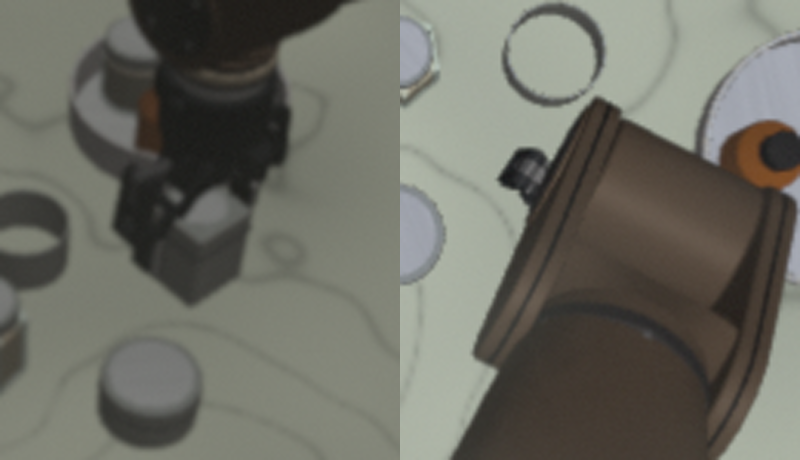

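Jaws straddle the caddy squarely (side view: caddy at (205,245) between fingers). Close and lift.

Emit:
carry_out([
  [0,0,0,0,0,0],
  [0,0,0,0,0,0],
  [0,0,0,0,0,0],
  [0,0,0,0,0,0],
  [0,0,0,0,0,0],
  [0,0,0,0,0,0],
  [0,0,0,0,0,0],
  [0,0,0,0,0,0],
  [0,0,0,0,0,0],
], claw=1)

```text
time: 37.52
ee_pos: [0.4465, -0.134, 0.0224]
tool_rot: [0.304, 0.953, -0.0, 0.0]
ft_force: [1.2, -1.2, 5.1]
finger_gap: 0.0533
```

Emit:
carry_out([
  [0,0,0.2,0,0,0],
  [0,0,0.4,0,0,0],
  [0,0,0.7,0,0,0],
  [0,0,0.9,0,0,0],
  [0,0,0.9,0,0,0],
  [0,0,0.9,0,0,0],
  [0,0,0.9,0,0,0],
  [0,0,0.7,0,0,0],
  [0,0,0.3,0,0,0],
  [0,0,0.1,0,0,0],
  [0,0,0,0,0,0],
])

```text
time: 38.43
ee_pos: [0.4457, -0.1335, 0.1416]
tool_rot: [0.304, 0.953, 0.0, -0.0]
ft_force: [0.5, -0.2, -1.7]
finger_gap: 0.0535
```

Emit:
carry_out([
  [0.02,0.3,0,0,0,0.1],
  [0.04,0.6,0,0,0,0.2],
  [0.06,0.9,0,0,0,0.3],
  [0.07,1,0,0,0,0.3],
  [0.07,1,0,0,0,0.3],
  [0.07,1,0,0,0,0.3],
  [0.07,1,0,0,0,0.3],
  [0.07,1,0,0,0,0.3],
  [0.07,1,0,0,0,0.3],
  [0.07,1,0,0,0,0.3],
  [0.07,1,0,0,0,0.3],
  [0.07,1,0,0,0,0.3],
])

```text
time: 39.43
ee_pos: [0.4598, 0.0843, 0.1407]
tool_rot: [0.142, 0.99, 0.0, -0.001]
ft_force: [0.6, -0.1, -1.5]
finger_gap: 0.053
```

Emit:
carry_out([
  [0.07,1,0,0,0,0.3],
  [0.07,1,0,0,0,0.3],
  [0.07,1,0,0,0,0.3],
  [0.07,1,0,0,0,0.3],
  [0.07,1,0,0,0,0.3],
  [0.07,1,0,0,0,0.3],
  [0.07,1,0,0,0,0.2],
  [0.07,1,0,0,0,0.1],
  [0.07,1,0,0,0,0],
  [0.07,0.9,0,0,0,0],
  [0.06,0.7,0,0,0,0],
  [0.04,0.4,0,0,0,0],
])

```text
time: 40.43
ee_pos: [0.4759, 0.3041, 0.1409]
tool_rot: [0.038, 0.999, -0.0, -0.001]
ft_force: [1.0, -0.1, -2.6]
finger_gap: 0.0538
```

Emit:
carry_out([
  [0.02,0.2,0,0,0,0],
  [0,0.08,0,0,0,0],
  [0,0,0,0,0,0],
  [0,0,0,0,0,0],
])

```text
time: 40.77
ee_pos: [0.4774, 0.3072, 0.1417]
tool_rot: [0.039, 0.999, -0.0, -0.0]
ft_force: [-0.9, -0.5, -2.2]
finger_gap: 0.0534
```

```bash
python3 snap.py a11; python3 m2.py hex_jar_mid tall_tin_mid squat_jar_mid bottle_mid
```

```text
40.7667 [0.4774 0.3072 0.1417] [ 3.910e-02  9.992e-01 -3.000e-04 -2.000e-04] [-0.9 -0.5 -2.2] 0.05343528414806106
hex_jar_mid 34 []
hex_jar_mid 35 [(0.94, [268.0, 192.8, 25.0, 27.4]), (0.63, [96.3, 177.4, 85.8, 104.4])]
    [ 0.5697 -0.0027  0.      1.      0.6848] rms 0.4 | fixed z [ 0.5697 -0.0027] yaw 39.2 0.4
tall_tin_mid 34 [(0.65, [342.1, 112.3, 23.1, 32.6])]
tall_tin_mid 35 [(0.85, [415.9, 239.5, 37.7, 27.2])]
    [ 0.4555 -0.318   0.0243  0.7616  0.    ] rms 0.78 | fixed z [ 0.4563 -0.3237] yaw 0.0 2.42
squat_jar_mid 34 [(0.93, [311.2, 109.9, 27.9, 34.4])]
squat_jar_mid 35 [(0.58, [415.4, 203.3, 36.8, 30.2])]
    [ 0.5343 -0.321   0.0077  0.9185  0.    ] rms 1.52 | fixed z [ 0.5347 -0.3234] yaw 0.0 1.78
bottle_mid 34 []
bottle_mid 35 [(0.85, [387.7, 226.3, 25.9, 27.1])]
    [ 0.4942 -0.2514  0.      1.      0.    ] rms 0.9 | fixed z [ 0.4942 -0.2514] yaw 0.0 0.9
```

View pics/a11.png

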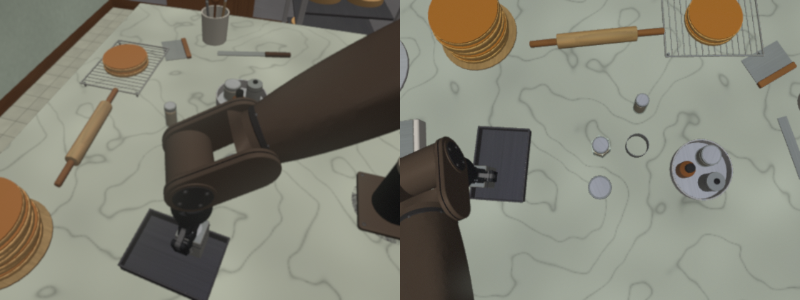

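Emit:
carry_out([
  [0,0,-0.3,0,0,0],
  [0,0,-0.6,0,0,0],
  [0,0,-0.8,0,0,0],
  [0,0,-0.8,0,0,0],
  [0,0,-0.8,0,0,0],
  [0,0,-0.8,0,0,0],
  [0,0,-0.7,0,0,0],
  [0,0,-0.4,0,0,0],
  [0,0,-0.2,0,0,0],
  [0,0,-0.1,0,0,0],
  [0,0,0,0,0,0],
  [0,0,0,0,0,0],
])

```text
time: 42.37
ee_pos: [0.4781, 0.3081, 0.0326]
tool_rot: [0.039, 0.999, 0.0, 0.001]
ft_force: [0.6, 0.0, -2.0]
finger_gap: 0.0536
```

Emit:
carry_out([
  [0,0,-0.07,0,0,0],
  [0,0,-0.07,0,0,0],
  [0,0,-0.06,0,0,0],
  [0,0,0,0,0,0],
  [0,0,0,0,0,0],
])

```text
time: 42.78
ee_pos: [0.4774, 0.3078, 0.028]
tool_rot: [0.039, 0.999, 0.0, 0.0]
ft_force: [0.3, -0.1, -1.9]
finger_gap: 0.0535
```

Emit:
carry_out([
  [0,0,-0.05,0,0,0],
  [0,0,-0.05,0,0,0],
  [0,0,-0.03,0,0,0],
  [0,0,0,0,0,0],
  [0,0,0,0,0,0],
])

```text
time: 43.2
ee_pos: [0.4775, 0.3079, 0.0254]
tool_rot: [0.039, 0.999, -0.0, 0.0]
ft_force: [0.3, -1.1, -1.3]
finger_gap: 0.0532
```

Emit:
carry_out([
  [0,0,-0.04,0,0,0],
  [0,0,0,0,0,0],
  [0,0,0,0,0,0],
])

```text
time: 43.45
ee_pos: [0.4775, 0.3079, 0.0254]
tool_rot: [0.039, 0.999, -0.0, -0.0]
ft_force: [-3.2, -1.0, 5.9]
finger_gap: 0.0532
```

Emit:
carry_out([
  [0,0,0,0,0,0],
  [0,0,0,0,0,0],
  [0,0,0,0,0,0],
  [0,0,0,0,0,0],
], claw=0.15)

```text
time: 43.78
ee_pos: [0.4776, 0.3079, 0.0244]
tool_rot: [0.039, 0.999, 0.0, 0.0]
ft_force: [0.6, 0.2, 0.7]
finger_gap: 0.0725
```

Emit:
carry_out([
  [0,0,0.3,0,0,0],
  [0,0,0.6,0,0,0],
  [0,0,0.9,0,0,0],
  [0,0,0.9,0,0,0],
  [0,0,0.9,0,0,0],
  [0,0,0.9,0,0,0],
  [0,0,0.8,0,0,0],
  [0,0,0.4,0,0,0],
  [0.09,-0.3,0,0,0,0.2],
  [0.18,-0.6,0,0,0,0.2],
  [0.27,-0.9,0,0,0,0.2],
  [0.3,-1,0,0,0,0.2],
], claw=0)

```text
time: 44.78
ee_pos: [0.4941, 0.2518, 0.139]
tool_rot: [-0.002, 1.0, 0.0, 0.0]
ft_force: [-0.2, -0.1, 0.1]
finger_gap: 0.0853
```

Emit:
carry_out([
  [0.3,-1,0,0,0,0.2],
  [0.3,-1,0,0,0,0.2],
  [0.3,-1,0,0,0,0.2],
  [0.3,-1,0,0,0,0.2],
  [0.3,-1,0,0,0,0.2],
  [0.3,-1,0,0,0,0.2],
  [0.3,-1,0,0,0,0],
  [0.3,-1,0,0,0,0],
  [0.3,-1,0,0,0,0],
  [0.3,-1,0,0,0,0],
  [0.27,-0.9,0,0,0,0],
  [0.25,-0.8,0,0,0,0],
])

```text
time: 45.78
ee_pos: [0.5649, 0.0166, 0.1389]
tool_rot: [-0.061, 0.998, -0.0, 0.0]
ft_force: [-0.9, -0.1, -0.0]
finger_gap: 0.0855
```

Emit:
carry_out([
  [0.18,-0.6,0,0,0,0],
  [0.1,-0.3,0,0,0,0],
  [0.03,-0.1,0,0,0,0],
  [0,0,0,0,0,0],
  [0,0,0,0,0,0],
])

```text
time: 46.2
ee_pos: [0.5706, -0.0015, 0.1385]
tool_rot: [-0.061, 0.998, 0.0, -0.0]
ft_force: [-0.1, -0.2, 0.1]
finger_gap: 0.0858
```

```bash
python3 snap.py a12; python3 m2.py caddy_mid
```

```text
46.2 [ 0.5706 -0.0015  0.1385] [-6.130e-02  9.981e-01  2.000e-04 -2.000e-04] [-0.1 -0.2  0.1] 0.0857807615059416
caddy_mid 38 [(0.88, [247.8, 334.6, 44.2, 52.8])]
caddy_mid 39 [(0.63, [116.7, 234.7, 36.8, 30.5])]
    [0.4789 0.3087 0.0098 0.7933 1.5093] rms 0.45 | fixed z [0.4789 0.3085] yaw -3.0 1.1
```

View pics/a12.png

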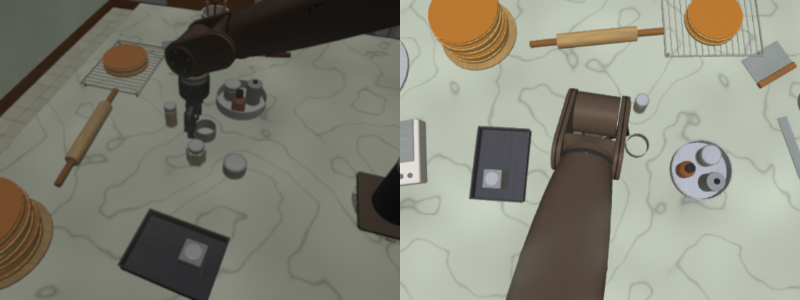

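Emit:
carry_out([
  [-0.04,-0.02,-0.3,0,0,0],
  [0,0,-0.6,0,0,0],
  [0,0,-0.9,0,0,0],
  [0,0,-0.9,0,0,0],
  [0,0,-0.9,0,0,0],
  [0,0,-0.9,0,0,0],
  [0,0,-0.7,0,0,0],
  [0,0,-0.5,0,0,0],
  [0,0,-0.3,0,0,0],
  [0,0,-0.15,0,0,0],
  [0,0,-0.05,0,0,0],
  [0,0,0,0,0,0],
])

```text
time: 47.5
ee_pos: [0.5705, -0.0026, 0.0149]
tool_rot: [-0.061, 0.998, -0.0, 0.0]
ft_force: [0.3, 0.1, 0.1]
finger_gap: 0.0855
```

Emit:
carry_out([
  [0,0,0,0,0,0],
  [0,0,0,0,0,0],
])

```text
time: 47.67
ee_pos: [0.5708, -0.0026, 0.0155]
tool_rot: [-0.061, 0.998, -0.0, 0.001]
ft_force: [0.6, -0.0, -0.3]
finger_gap: 0.0854
```

```bash
python3 snap.py a13 275,210,290,210
```

```text
47.6667 [ 0.5708 -0.0026  0.0155] [-6.110e-02  9.981e-01 -2.000e-04  9.000e-04] [ 0.6 -0.  -0.3] 0.08539108883654375
```

View pics/a13.png

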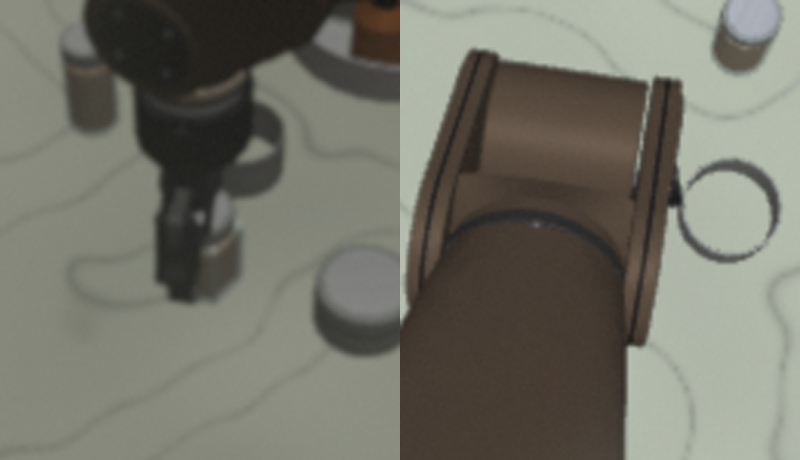

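Emit:
carry_out([
  [0,0,0,0,0,0],
  [0,0,0,0,0,0],
  [0,0,0,0,0,0],
  [0,0,0,0,0,0],
  [0,0,0,0,0,0],
  [0,0,0,0,0,0],
  [0,0,0,0,0,0],
  [0,0,0,0,0,0],
  [0,0,0,0,0,0],
], claw=1)

```text
time: 48.52
ee_pos: [0.5707, -0.0027, 0.0151]
tool_rot: [-0.061, 0.998, -0.0, 0.001]
ft_force: [0.2, 0.4, 4.6]
finger_gap: 0.053
```

Emit:
carry_out([
  [0,0,0.2,0,0,0],
  [0,0,0.4,0,0,0],
  [0,0,0.7,0,0,0],
  [0,0,0.9,0,0,0],
  [0,0,0.9,0,0,0],
  [0,0,0.9,0,0,0],
  [0,0,0.9,0,0,0],
  [0,0,0.7,0,0,0],
  [0,0,0.3,0,0,0],
  [0,0,0.1,0,0,0],
  [0,0,0,0,0,0],
])

```text
time: 49.43
ee_pos: [0.5695, -0.0024, 0.1341]
tool_rot: [-0.061, 0.998, 0.0, -0.0]
ft_force: [0.3, -0.3, -3.4]
finger_gap: 0.0534
```

Emit:
carry_out([
  [0,0.3,0,0,0,-0.2],
  [0,0.6,0,0,0,-0.2],
  [0.03,0.9,0,0,0,-0.2],
  [0.03,1,0,0,0,-0.2],
  [0.03,1,0,0,0,-0.2],
  [0.03,1,0,0,0,-0.2],
  [0.03,1,0,0,0,-0.2],
  [0.03,1,0,0,0,-0.2],
  [0.03,1,0,0,0,-0.2],
  [0.03,1,0,0,0,-0.2],
  [0.03,1,0,0,0,0],
  [0.03,1,0,0,0,0],
])

```text
time: 50.43
ee_pos: [0.5746, 0.2142, 0.1322]
tool_rot: [0.039, 0.999, -0.0, -0.002]
ft_force: [0.9, -0.5, -2.6]
finger_gap: 0.0538
```

Emit:
carry_out([
  [0.03,1,0,0,0,0],
  [0.02,1,0,0,0,0],
  [0,0.9,0,0,0,0],
  [0,0.7,0,0,0,0],
  [0,0.4,0,0,0,0],
  [0,0.2,0,0,0,0],
  [0,0.1,0,0,0,0],
  [0,0,0,0,0,0],
  [0,0,0,0,0,0],
  [0,0,0,0,0,0],
])

```text
time: 51.27
ee_pos: [0.5772, 0.2987, 0.1345]
tool_rot: [0.039, 0.999, -0.0, -0.0]
ft_force: [0.2, 0.2, -3.1]
finger_gap: 0.0534
```

```bash
python3 snap.py a14 250,345,140,230
```

```text
51.2667 [0.5772 0.2987 0.1345] [ 3.930e-02  9.992e-01 -1.000e-04 -0.000e+00] [ 0.2  0.2 -3.1] 0.053404371644181325
```

View pics/a14.png

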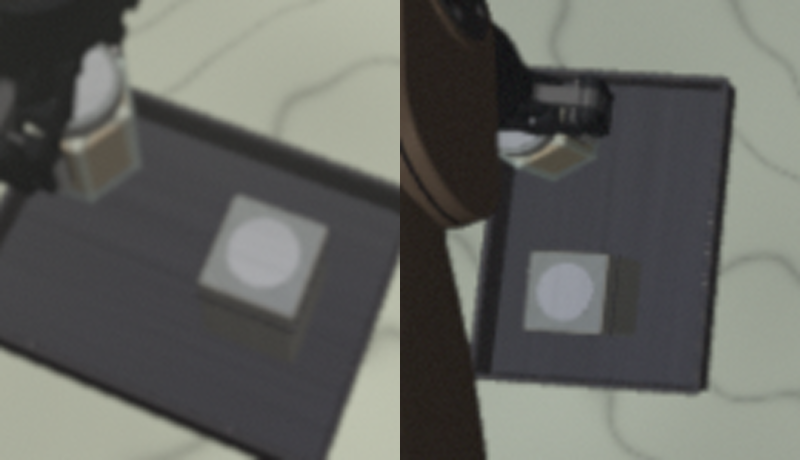

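Emit:
carry_out([
  [0,0,-0.3,0,0,0],
  [0,0,-0.6,0,0,0],
  [0,0,-0.8,0,0,0],
  [0,0,-0.8,0,0,0],
  [0,0,-0.8,0,0,0],
  [0,0,-0.8,0,0,0],
  [0,0,-0.7,0,0,0],
  [0,0,-0.4,0,0,0],
  [0,0,-0.2,0,0,0],
  [0,0,-0.1,0,0,0],
  [0,0,0,0,0,0],
  [0,0,0,0,0,0],
])

```text
time: 52.37
ee_pos: [0.5778, 0.2997, 0.0255]
tool_rot: [0.039, 0.999, 0.0, 0.001]
ft_force: [0.2, 0.4, -2.0]
finger_gap: 0.0535
```

Emit:
carry_out([
  [0,0,-0.07,0,0,0],
  [0,0,-0.07,0,0,0],
  [0,0,-0.06,0,0,0],
  [0,0,0,0,0,0],
  [0,0,0,0,0,0],
])

```text
time: 52.78
ee_pos: [0.577, 0.2994, 0.0205]
tool_rot: [0.039, 0.999, -0.0, -0.0]
ft_force: [-0.4, 0.8, -3.1]
finger_gap: 0.0534
```

Emit:
carry_out([
  [0,0,-0.05,0,0,0],
  [0,0,-0.05,0,0,0],
  [0,0,-0.03,0,0,0],
  [0,0,0,0,0,0],
  [0,0,0,0,0,0],
])

```text
time: 53.2
ee_pos: [0.5771, 0.2995, 0.0181]
tool_rot: [0.039, 0.999, -0.0, 0.0]
ft_force: [-1.3, 0.4, -1.2]
finger_gap: 0.0535
```

Emit:
carry_out([
  [0,0,-0.04,0,0,0],
  [0,0,0,0,0,0],
  [0,0,0,0,0,0],
])

```text
time: 53.45
ee_pos: [0.5772, 0.2995, 0.0181]
tool_rot: [0.039, 0.999, -0.0, -0.0]
ft_force: [-4.4, -0.7, 5.9]
finger_gap: 0.0535
```

Contact; release, lift, and move clear to the left.

Emit:
carry_out([
  [0,0,0,0,0,0],
  [0,0,0,0,0,0],
  [0,0,0,0,0,0],
  [0,0,0,0,0,0],
], claw=0.15)

```text
time: 53.78
ee_pos: [0.5773, 0.2995, 0.017]
tool_rot: [0.039, 0.999, 0.0, 0.0]
ft_force: [0.1, -0.4, -0.1]
finger_gap: 0.0725
```

Emit:
carry_out([
  [0,0,0.3,0,0,0],
  [0,0,0.6,0,0,0],
  [0,0,0.9,0,0,0],
  [0,0,0.9,0,0,0],
  [0,0,0.9,0,0,0],
  [0,0,0.9,0,0,0],
  [0,0,0.9,0,0,0],
  [0,0,0.9,0,0,0],
  [0,0,0.9,0,0,0],
  [0,0,0.9,0,0,0],
  [0,0,0.9,0,0,0],
  [0,0,0.6,0,0,0],
], claw=0)

```text
time: 54.78
ee_pos: [0.5779, 0.2998, 0.2129]
tool_rot: [0.039, 0.999, 0.001, 0.002]
ft_force: [-0.4, 0.3, 0.2]
finger_gap: 0.0857
```

Emit:
carry_out([
  [-0.2,0.4,0,0,0,0],
  [-0.4,0.8,0,0,0,0],
  [-0.6,1,0,0,0,0],
  [-0.6,1,0,0,0,0],
  [-0.6,1,0,0,0,0],
  [-0.6,1,0,0,0,0],
  [-0.6,1,0,0,0,0],
  [-0.6,1,0,0,0,0],
  [-0.6,1,0,0,0,0],
  [-0.6,1,0,0,0,0],
  [-0.6,1,0,0,0,0],
  [-0.6,1,0,0,0,0],
])

```text
time: 55.78
ee_pos: [0.4433, 0.5245, 0.2079]
tool_rot: [0.039, 0.999, -0.001, -0.001]
ft_force: [-0.2, -1.0, 0.0]
finger_gap: 0.0854
```

Emit:
carry_out([
  [-0.6,1,0,0,0,0],
  [-0.6,1,0,0,0,0],
  [-0.6,1,0,0,0,0],
  [-0.6,1,0,0,0,0],
  [-0.4,0.7,0,0,0,0],
  [-0.2,0.3,0,0,0,0],
  [0,0,0,0,0,0],
  [0,0,0,0,0,0],
  [0,0,0,0,0,0],
])

```text
time: 56.53
ee_pos: [0.3857, 0.6226, 0.2089]
tool_rot: [0.039, 0.999, -0.0, 0.0]
ft_force: [0.5, 0.3, -0.2]
finger_gap: 0.0852
```

```bash
python3 m1.py; python3 - <<'E'
import cv2
from cell import cams
for n in ("side","top"):
    im=cams.read_camera(n)["img"][:,:,::-1]
    im=im[90:420,140:420] if n=="side" else im[110:300,80:480]
    f=min(800/im.shape[1],600/im.shape[0])
    cv2.imwrite(f"pics/end_{n}.png",cv2.resize(im,None,fx=f,fy=f,interpolation=2))
E
```

```text
tall_tin_mid 44 [(0.62, [312.1, 217.6, 32.0, 34.5]), (0.58, [342.0, 107.9, 25.1, 44.1])]
tall_tin_mid 45 [(0.75, [92.4, 177.6, 88.8, 107.5]), (0.67, [416.9, 239.9, 36.4, 29.7])]
    [0.4287 0.197  0.2612 0.2222 0.    ] rms 35.21 | fixed z [0.4604 0.0894] yaw 0.0 60.32
squat_jar_mid 44 [(0.59, [312.0, 110.7, 26.7, 33.0])]
squat_jar_mid 45 [(0.75, [413.8, 201.8, 37.6, 32.4]), (0.46, [417.5, 239.5, 37.2, 29.5])]
    [ 0.5339 -0.322   0.0093  0.8485  0.    ] rms 1.38 | fixed z [ 0.5342 -0.3242] yaw 0.0 1.77
bottle_mid 44 [(0.82, [322.6, 125.3, 19.5, 31.8])]
bottle_mid 45 [(0.76, [386.2, 227.6, 28.7, 23.0])]
    [ 0.4942 -0.2495  0.0229  0.7725  0.    ] rms 0.64 | fixed z [ 0.4956 -0.255 ] yaw 0.0 2.03
caddy_mid 44 [(0.76, [248.5, 335.2, 43.0, 52.7]), (0.2, [270.6, 166.0, 33.4, 31.8])]
caddy_mid 45 [(0.63, [114.5, 236.6, 40.2, 28.4])]
    [ 0.4786  0.3087  0.0113  0.7792 -0.0731] rms 0.71 | fixed z [0.4787 0.3085] yaw -3.9 1.32
hex_jar_mid 44 [(0.65, [201.2, 318.5, 34.7, 47.0])]
hex_jar_mid 45 [(0.75, [264.0, 248.6, 31.8, 28.1]), (0.66, [124.8, 190.3, 31.3, 28.4])]
    [ 0.7285  0.0426 -0
[... 504 characters left out ...]
ixed z [ 0.6971 -0.1258] yaw 0.0 1.07
pastry_ring_mid 44 [(0.82, [272.5, 165.6, 32.2, 35.7]), (0.57, [323.3, 124.8, 19.2, 32.5])]
pastry_ring_mid 45 [(0.52, [313.3, 185.6, 36.2, 34.9])]
    [ 0.5753 -0.1161 -0.0041  0.9539  0.    ] rms 5.21 | fixed z [ 0.574  -0.1129] yaw 0.0 5.55
round_tin 44 [(0.57, [304.2, 108.5, 72.3, 60.5])]
round_tin 45 [(0.81, [379.0, 195.1, 87.0, 82.7]), (0.49, [417.5, 239.5, 35.7, 28.5])]
    [ 0.4945 -0.302  -0.0013  0.9818  0.    ] rms 1.26 | fixed z [ 0.4944 -0.3011] yaw 0.0 1.33
tray 44 [(0.76, [169.6, 293.8, 152.6, 123.3])]
tray 45 [(0.67, [92.8, 179.4, 90.7, 102.8])]
    [ 0.5266  0.3024  0.014   0.6367 -0.0744] rms 1.36 | fixed z [0.5271 0.3024] yaw -4.1 1.83
```

View pics/end_side.png

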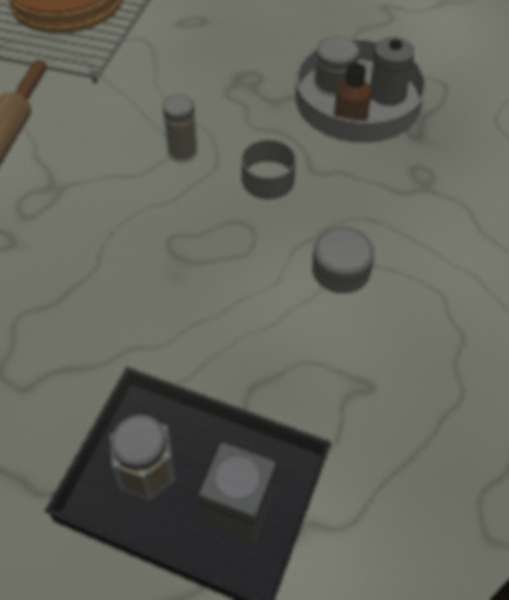

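View pics/end_top.png

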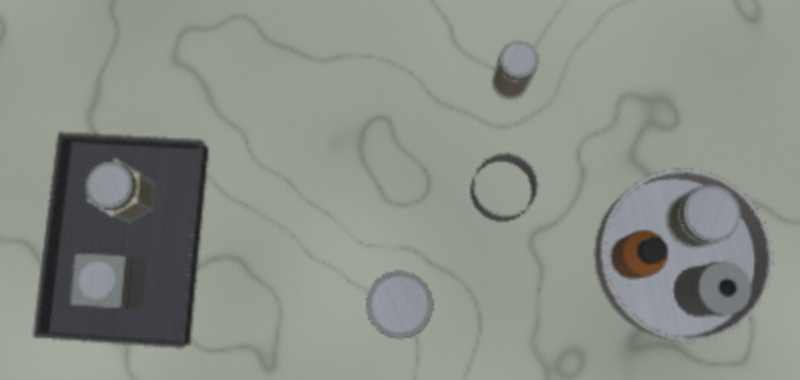

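```bash
python3 -c "
from cell import order,arm
print(order.close_job()); print(arm.observe()['time'])"
```

```text
the job is handed in; nothing more can be done
None
the job is handed in; nothing more can be done
```

Both kits are made up and the job is handed in, at about 57 s of the 136 s allowed. I placed them in the order asked: tall tin, squat jar and amber bottle in the round tin, then square caddy and six-sided jar in the rectangular tin. Each piece was lowered slowly until the wrist force showed it touching the floor, at most about 6 N, and only then released.

The last pictures from both cameras show:
- **Kits:** all five pieces stand upright inside their tins and apart from each other, with the arm clear.
- **Left in place:** the flat tin and slim jar measure within about 2 mm of where they started. The ring's fit was poor (5 px) but agrees to about 1 mm, and it looks unmoved.

**Checks that disagreed:** in the last pictures the network's best matches for the tall tin and the six-sided jar were the wrong objects, so their final position fits were useless. I judged those two by eye and by the measured placing positions, plus an earlier top-view fit for the tall tin. Where both cameras saw a piece in a tin, the fit put its foot higher than the 3 mm floor: about 9 mm for the squat jar, 11 mm for the caddy and 23 mm for the bottle. I put that down to the tin walls hiding the feet, because the contact heights matched the tin floors to within 1 mm.

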